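Gauge the valve spindles, cull the faulty ones

ROBOT

A 6-joint arm with a two-finger parallel gripper is mounted at the origin on the work surface. World frame = base frame: x ahead of the robot, y to its left, z up, the work surface at z = 0. Lengths are in m, angles in rad, forces in N, time in s.
With the tool pointing down it reaches from about 0.375 to 0.9 m from the base axis. Payload 3.1 kg.
Tool frame: the origin (TCP) lies midway between the tips of the shut fingers; the grasp point (between the pads) lies 19 mm behind it; x points along the fingers, z is the direction in which the jaws open and shut, and the axes are right-handed (so a half turn about x gives the same grasp; the last joint's range is limited). The gripper opens to 85 mm and grips with 20 to 120 N. Pads are 22 mm wide; open, the fingers measure 114 mm over their backs; the gripper's body (76 mm by 85 mm) begins 54 mm behind the grasp point. The pads swing forward as they close: fully open they stand 13 mm farther back than shut.
Start: joints at [1.089, 0.527, 1.433, -0, 1.181, -0.178], TCP at [0.186, 0.597, 0.231] pointing down, gripper open.
Joint ranges: [-3.08, 3.08], [-0.75, 2.2], [0.22, 2.44], [-1.43, 4.57], [0, 2.65], [-2.85, 2.85]. Speed limits (rad/s): [2.79, 2.79, 3.14, 3.14, 3.14, 3.14].

INTERFACE

Orientations are given as a unit quaternion [x, y, z, w].
In Python, from station import telemetry, optics, manip gives the robot as it stands.
- The arm moves only by the tool step_arm, never from a script. Its argument "commands" is a list of rows, each a list of 4 numbers: the shift along the tool's x, y, z in m, then the turn about the tool's x in rad. A call has 1 to 8 rows; each row is the pose to reach, as a shift and turn from the pose measured when the call began, along the tool's axes at that moment; what a row does not reach only later rows make up. A row lasts 1/12 s, in which the tool goes at most 41.7 mm and 7.16 degrees, less where a joint would pass 70% of its speed; a pose out of reach is approached as far as the arm can. A call with a gripper value outside its range is refused whole. "jaw" is the finger opening in m, from 0 to 0.0854, set as the call begins (left out, the last holds). The fingers move at their own pace and stop on an object; "grip_force" is the grip in N (left out, the last holds). Time passes only in rows, so rows that repeat a pose let the fingers close. It gives the time, the measured TCP pose, the force and the opening at its end, in the units of the state.
- telemetry.sense(): the state, without advancing time (a new reading comes with each control period).
- optics.snapshot(name): name is "scene" or "top" or "wrist"; returns the picture (480x640x3 uint8, red, green, blue); there is no depth.
- optics.camera_params(name): a dict with "mtx" (3x3 intrinsics, pixels), "k1" (the pictures are not rectified: a ray, as slopes to the right and down, at radius r is drawn at 1 + k1 r^2 times it, then the intrinsics apply), "origin" and "attitude" of the camera in the world. Camera axes: x right, y down, z forward; pixel columns grow to the right and rows downward; lengths in m; the calibration is good to about 2 mm. A picture is of the moment at which its call begins: read the wrist's pose just before it. camera_params takes no time and is no camera call; for the wrist camera it gives the pose at the moment of the call.
- manip.sign_off(): hands the job in, once; it reports no verdict.
The state is a dict: "t": time; "q": joint angles; "qd": joint speeds; "tau": joint torques, N m; "tcp_pos": TCP position; "tool_rot": TCP orientation; "force": force on the tool from outside, world axes, zero at the start; "ft_torque": the same for the moment, N m; "finger_gap": opening from 0.0 (shut) to 1.0 (fully open).
Only numpy, scipy, OpenCV 4.12 (cv2) and the standard library are available. Lean on these libraries where they do the work, as an engineer would, in place of code of your own. Each camera call takes 0.05 s, during which the arm holds its last target.

TASK

Sort out this batch of valve spindles: lay every bent or short one in the grey scrap tray, and slide each straight, full-length one, shaft first, into a lane of its own in the ring gauge, on through the shrinking rings until one stops it, and leave it there right up against that ring. Leave everything else on the bench where it is.

Things in the scene. Friction and masses are not known exactly. Their poses are not given: they have to be found in the camera images.
- spindle_a_mid (a point): Spindle a (may be absent), centre of its grip block: brass, 40 mm long, 38 x 38 mm in section, with a round steel shaft out of the middle of one end. It lies on a flat of the block, the shaft's axis level, 19 mm above what the block rests on. x points from the block along the root of the shaft. About 0.25 kg.
- spindle_a_nose (a point): Centre of the end face of spindle a's shaft. Sound: shaft straight, 95 mm long, so 115 mm from the block's centre along its x axis; 12 to 26 mm thick (they differ), rim of the nose bevelled 2.5 mm (none on a bent one). Faulty: shaft of half that length, or kinked sideways about 40 degrees half-way.
- spindle_b_mid (a point): Spindle b (may be absent), centre of its grip block: brass, 40 mm long, 38 x 38 mm in section, with a round steel shaft out of the middle of one end. It lies on a flat of the block, the shaft's axis level, 19 mm above what the block rests on. x points from the block along the root of the shaft. About 0.25 kg.
- spindle_b_nose (a point): Centre of the end face of spindle b's shaft. Sound: shaft straight, 95 mm long, so 115 mm from the block's centre along its x axis; 12 to 26 mm thick (they differ), rim of the nose bevelled 2.5 mm (none on a bent one). Faulty: shaft of half that length, or kinked sideways about 40 degrees half-way.
- spindle_c_mid (a point): Spindle c (may be absent), centre of its grip block: brass, 40 mm long, 38 x 38 mm in section, with a round steel shaft out of the middle of one end. It lies on a flat of the block, the shaft's axis level, 19 mm above what the block rests on. x points from the block along the root of the shaft. About 0.25 kg.
- spindle_c_nose (a point): Centre of the end face of spindle c's shaft. Sound: shaft straight, 95 mm long, so 115 mm from the block's centre along its x axis; 12 to 26 mm thick (they differ), rim of the nose bevelled 2.5 mm (none on a bent one). Faulty: shaft of half that length, or kinked sideways about 40 degrees half-way.
- spindle_d_mid (a point): Spindle d (may be absent), centre of its grip block: brass, 40 mm long, 38 x 38 mm in section, with a round steel shaft out of the middle of one end. It lies on a flat of the block, the shaft's axis level, 19 mm above what the block rests on. x points from the block along the root of the shaft. About 0.25 kg.
- spindle_d_nose (a point): Centre of the end face of spindle d's shaft. Sound: shaft straight, 95 mm long, so 115 mm from the block's centre along its x axis; 12 to 26 mm thick (they differ), rim of the nose bevelled 2.5 mm (none on a bent one). Faulty: shaft of half that length, or kinked sideways about 40 degrees half-way.
- spindle_e_mid (a point): Spindle e (may be absent), centre of its grip block: brass, 40 mm long, 38 x 38 mm in section, with a round steel shaft out of the middle of one end. It lies on a flat of the block, the shaft's axis level, 19 mm above what the block rests on. x points from the block along the root of the shaft. About 0.25 kg.
- spindle_e_nose (a point): Centre of the end face of spindle e's shaft. Sound: shaft straight, 95 mm long, so 115 mm from the block's centre along its x axis; 12 to 26 mm thick (they differ), rim of the nose bevelled 2.5 mm (none on a bent one). Faulty: shaft of half that length, or kinked sideways about 40 degrees half-way.
- spindle_f_mid (a point): Spindle f (may be absent), centre of its grip block: brass, 40 mm long, 38 x 38 mm in section, with a round steel shaft out of the middle of one end. It lies on a flat of the block, the shaft's axis level, 19 mm above what the block rests on. x points from the block along the root of the shaft. About 0.25 kg.
- spindle_f_nose (a point): Centre of the end face of spindle f's shaft. Sound: shaft straight, 95 mm long, so 115 mm from the block's centre along its x axis; 12 to 26 mm thick (they differ), rim of the nose bevelled 2.5 mm (none on a bent one). Faulty: shaft of half that length, or kinked sideways about 40 degrees half-way.
- gauge: Ring gauge, fixed: four lanes side by side, 75 mm apart, each a row of four upright steel rings (38 mm outside, 10 mm thick) whose bores shrink 30, 23, 16, 9 mm along x. Origin at table height under the first (widest) rings' front faces, midway across; x along the lanes, wide to narrow, z up. The 4 mm base plate starts 10 mm before the rings.
- lane1 (a point): Lane 1 of the gauge: bore centre of its first ring, at its front face, 19 mm above the table, so at the shaft's height when the block slides on the table; axes as the gauge. The next rings' front faces are at x = 25, 50, 75 mm. Every sound shaft passes the first ring, none the last; the bevel enters the stopping ring by about 1 mm.
- lane2 (a point): Lane 2 of the gauge: bore centre of its first ring, at its front face, 19 mm above the table, so at the shaft's height when the block slides on the table; axes as the gauge. The next rings' front faces are at x = 25, 50, 75 mm. Every sound shaft passes the first ring, none the last; the bevel enters the stopping ring by about 1 mm.
- lane3 (a point): Lane 3 of the gauge: bore centre of its first ring, at its front face, 19 mm above the table, so at the shaft's height when the block slides on the table; axes as the gauge. The next rings' front faces are at x = 25, 50, 75 mm. Every sound shaft passes the first ring, none the last; the bevel enters the stopping ring by about 1 mm.
- lane4 (a point): Lane 4 of the gauge: bore centre of its first ring, at its front face, 19 mm above the table, so at the shaft's height when the block slides on the table; axes as the gauge. The next rings' front faces are at x = 25, 50, 75 mm. Every sound shaft passes the first ring, none the last; the bevel enters the stopping ring by about 1 mm.
- tray_in (a point): Scrap tray, grey plastic, fixed: middle of its inner floor, which is 160 mm (x) by 200 mm (y) inside; walls 28 mm high over the table, 4 mm thick, floor 4 mm thick.
- gauge_blue: Blue-cased dial gauge, 68 mm across, 30 mm high, on its back; leave alone. Origin at its underside.
- fitting: Small brass hexagon fitting, 34 mm high; leave alone. Origin at its underside.
There are look-alikes about, which are no part of the job. What is shaped like the part that bears spindle_a_mid but orange or turquoise is not meant. What is shaped like the part that bears spindle_c_mid but green is not meant.

How it is judged:
By the outcome, as a careful person would: the job done as asked, in the order asked, and still so for the second after the job is handed in, with the robot touching nothing.
Of spindle_a, spindle_b, spindle_c, spindle_d, spindle_e, spindle_f only 5 to 6 are there at a start; the rules pass over those that are not, and their reading is None.
At some moment in a run one of spindle_a, spindle_b, spindle_c, spindle_d, spindle_e, spindle_f may be knocked a few centimetres aside while the robot is not near it.
Once in a run the grip may slacken for a moment while it holds something.
It also fails if it takes over 200 s, if anything falls off the work surface, if the arm or the gripper's body presses on something with over 40 N, if the wrist force passes 120 N, or if a joint passes its speed limit or range.

## Working session

There is one attempt and no reset: what is moved stays moved. The work goes in short steps, Python scripts to look and compute and a tool call to move; the robot and the scene stay as the last step left them, time stands still between calls to the robot, and variables do not carry over. Pictures are saved under pics/ and viewed, and the job is handed in when it is done.

Besides the shell and the picture viewer there is one more tool, called after ">>>" as name(argument=value, ...) on one line, values as JSON. step_arm: Moves the arm, as the interface text tells. Its arguments: {"type":"object","properties":{"commands":{"type":"array","items":{"type":"array","items":{"type":"number"}}},"jaw":{"type":"number"},"grip_force":{"type":"number"}},"required":["commands"]}

```bash
ls; mkdir -p pics
python3 - <<'E'
from station import telemetry, optics
import cv2
print(telemetry.sense())
for n in ["scene","top","wrist"]:
    p=optics.camera_params(n); print(n,p)
    im=optics.snapshot(n); cv2.imwrite(f"pics/{n}0.png",im[:,:,::-1])
E
```

```text
pics
{'t': 0.0, 'q': array([ 1.08952146e+00,  5.28457737e-01,  1.43388742e+00,  6.54588895e-06,
        1.18136798e+00, -1.78493374e-01]), 'qd': array([-0.00274269, -0.00236443, -0.00156958, -0.00166003, -0.00057755,
        0.00212125]), 'tau': array([-7.36849711e-05, -4.42339075e+01, -1.78027743e+01, -1.75529685e-04,
        8.21525522e-03, -1.25207117e-05]), 'tcp_pos': array([0.18599802, 0.59595106, 0.23034351]), 'tool_rot': array([-0.41920153,  0.57036211,  0.41854575,  0.5690137 ]), 'force': array([-1.0167753 ,  0.21134716, -0.1874549 ]), 'ft_torque': array([ 0.00697744, -0.0020393 ,  0.00229999]), 'finger_gap': 1.00129230594737}
scene {'mtx': array([[581.47360739,   0.        , 320.52813773],
       [  0.        , 581.47360739, 243.23679631],
       [  0.        ,   0.        ,   1.        ]]), 'k1': -0.050994805667857246, 'origin': array([ 1.49203883, -0.25175822,  0.93905299]), 'attitude': array([ 0.70573166,  0.58624185, -0.25197611, -0.30784957])}
top {'mtx': array([[576.39374022,   0.        , 316.84664053],
       [  0.        , 576.39374022, 247.73725034],
       [  0.        ,   0.        ,   1.        ]]), 'k1': 0.03824474450946048, 'origin': array([ 0.39942013, -0.09924268,  1.32443643]), 'attitude': array([-0.69546254,  0.71623327, -0.03241212,  0.04786667])}
wrist {'mtx': array([[403.05026589,   0.        , 318.21804132],
       [  0.        , 403.05026589, 238.91732897],
       [  0.        ,   0.        ,   1.        ]]), 'k1': -0.06326829584533117, 'origin': array([0.1105552 , 0.61939994, 0.3735411 ]), 'attitude': array([0.79607679, 0.58485813, 0.09134201, 0.12593391])}
```

View pics/scene0.png

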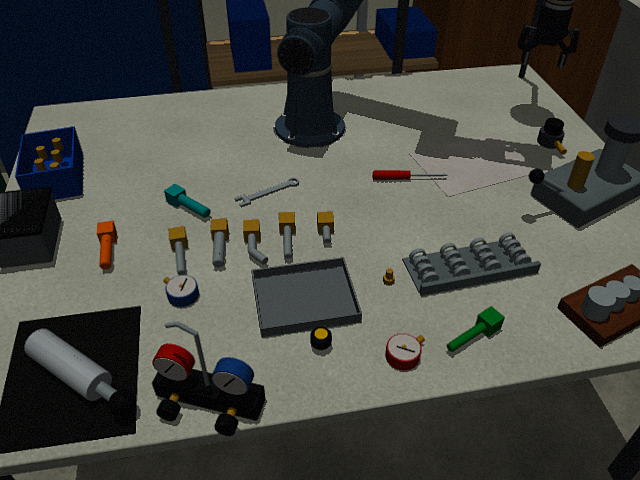

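View pics/top0.png

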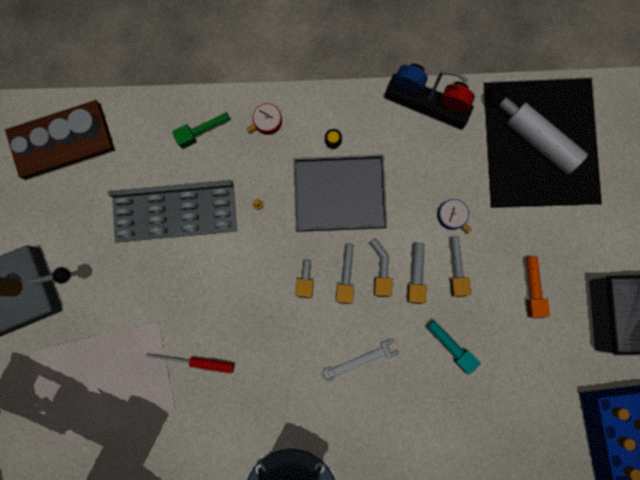

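View pics/wrist0.png

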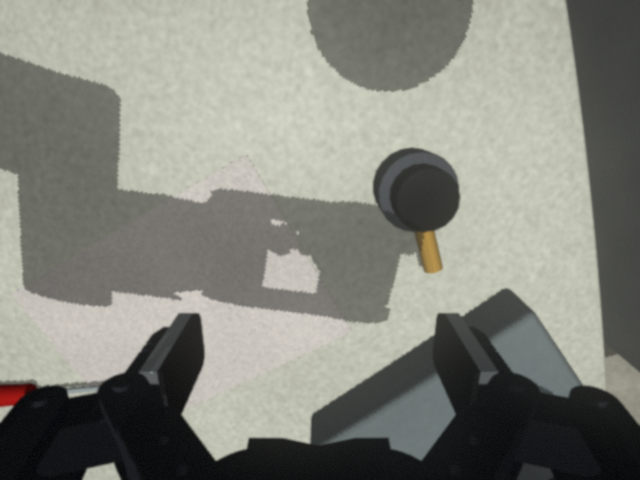

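```bash
cat > h.py <<'E'
import numpy as np, cv2
from scipy.spatial.transform import Rotation as R
from station import telemetry, optics, manip
def ray(p,uv):
    K=p['mtx']; d=np.array([(uv[0]-K[0,2])/K[0,0],(uv[1]-K[1,2])/K[1,1]]); s=d.copy()
    for _ in range(20): s=d/(1+p['k1']*(s@s))
    v=R.from_quat(p['attitude']).apply([s[0],s[1],1]); return p['origin'],v
def toplane(p,uv,z):
    o,v=ray(p,uv); return o+v*(z-o[2])/v[2]
def proj(p,X):
    c=R.from_quat(p['attitude']).inv().apply(np.asarray(X)-p['origin']); s=c[:2]/c[2]
    s=s*(1+p['k1']*(s@s)); K=p['mtx']; return np.array([K[0,0]*s[0]+K[0,2],K[1,1]*s[1]+K[1,2]])
def snap(n):
    p=optics.camera_params(n); return p,optics.snapshot(n)
def save(im,name,box=None,f=1):
    if box: im=im[box[1]:box[3],box[0]:box[2]]
    im=cv2.resize(im,None,fx=f,fy=f,interpolation=cv2.INTER_CUBIC); cv2.imwrite(f'pics/{name}.png',im[:,:,::-1])
def go(target,yaw=None):
    """print tool-frame shift to world target; yaw = world heading (rad) wanted for tool z (mod pi)"""
    s=telemetry.sense(); r=R.from_quat(s['tool_rot'])
    d=r.inv().apply(np.array(target)-s['tcp_pos']); t=0
    if yaw is not None:
        z=r.apply([0,0,1]); cur=np.arctan2(z[1],z[0]); t=-(yaw-cur)  # tool x is down
        t=(t+np.pi/2)%np.pi-np.pi/2
    print('t %.2f'%s['t'],'tcp',s['tcp_pos'].round(4),'F',s['force'].round(1),'gap %.3f'%(s['finger_gap']*.0854),'q6 %.2f'%s['q'][5])
    print('shift',d.round(4),'turn',round(t,4)); return d,t
E
python3 - <<'E'
from h import *
s=telemetry.sense(); r=R.from_quat(s['tool_rot']); print(r.as_matrix().round(3))
p,im=snap('top'); save(im,'t1',(280,225,560,325),2.8); save(im,'t2',(100,170,280,250),4)
p2,im2=snap('scene'); save(im2,'s2',(390,220,550,300),5);save(im2,'s3',(90,180,350,290),3)
hsv=cv2.cvtColor(im,cv2.COLOR_RGB2HSV)
m=cv2.inRange(hsv,(12,120,80),(25,255,255))
n,l,st,c=cv2.connectedComponentsWithStats(m)
for i in range(1,n):
    if st[i,4]>60:
        print(st[i],c[i].round(1),toplane(p,c[i],.038).round(4), cv2.minAreaRect(np.argwhere(l==i)[:,::-1].astype(np.float32)))
for u in [(113,185),(235,182),(237,232),(116,241),(295,157),(383,156),(386,228),(296,231)]: print(u,toplane(p,u,.004).round(3))
E
```

```text
[[-0.001 -0.955  0.298]
 [-0.002  0.298  0.955]
 [-1.     0.    -0.002]]
[327 131  12  12 105] [332.9 136.5] [ 0.802  -0.1172  0.038 ] ((333.0000305175781, 136.5), (10.60660171508789, 10.60660171508789), 45.0)
[253 199  10  10  77] [257.4 203.6] [0.6516 0.0589 0.038 ] ((257.5, 203.5), (9.0, 9.0), 90.0)
[531 257  19  60 394] [538.  298.4] [ 0.4199 -0.5547  0.038 ] ((534.2647094726562, 287.558837890625), (59.90629577636719, 16.73495864868164), 75.96376037597656)
[375 277  18  19 296] [383.2 286.5] [ 0.4555 -0.2182  0.038 ] ((383.2207946777344, 286.4085998535156), (16.600563049316406, 18.025503158569336), 4.085616588592529)
[453 277  18  19 295] [461.5 286.3] [ 0.4511 -0.3905  0.038 ] ((461.5742492675781, 286.2425842285156), (18.109676361083984, 16.61712074279785), 84.2894058227539)
[295 278  18  20 296] [303.9 287.6] [ 0.458  -0.0418  0.038 ] ((303.89605712890625, 287.53961181640625), (16.61712074279785, 18.20918083190918), 5.710593223571777)
[336 284  18  19 304] [344.6 293.3] [ 0.4429 -0.132   0.038 ] ((344.6280517578125, 293.3475646972656), (16.785593032836914, 18.22120475769043), 6.340191841125488)
[409 284  18  19 302] [417.3 293.3] [ 0.4382 -0.2926  0.038 ] ((417.29656982421875, 293.4414367675781), (16.775188446044922, 18.103918075561523), 4.763641834259033)
[619 409  10  11  79] [623.4 414. ] [ 0.1717 -0.7134  0.038 ] ((623.5000610351562, 414.00006103515625), (9.192387580871582, 9.192388534545898), 45.0)
[625 439  10  11  83] [629.5 444.1] [ 0.1103 -0.7198  0.038 ] ((629.5000610351562, 444.00006103515625), (9.192388534545898, 9.192387580871582), 45.0)
[631 470   9  10  76] [635.3 474.8] [ 0.0486 -0.7252  0.038 ] ((635.0, 474.5), (9.0, 8.0), 90.0)
(113, 185) [0.713 0.401 0.004]
(235, 182) [0.711 0.115 0.004]
(237, 232) [0.593 0.112 0.004]
(116, 241) [0.581 0.393 0.004]
(295, 157) [ 0.766 -0.027  0.004]
(383, 156) [ 0.762 -0.233  0.004]
(386, 228) [ 0.591 -0.233  0.004]
(296, 231) [ 0.591 -0.025  0.004]
```

```bash
sleep 1
```

```text
(no output)
```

View pics/t1.png

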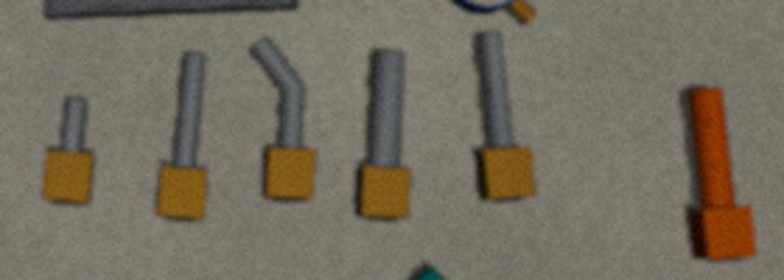

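View pics/t2.png

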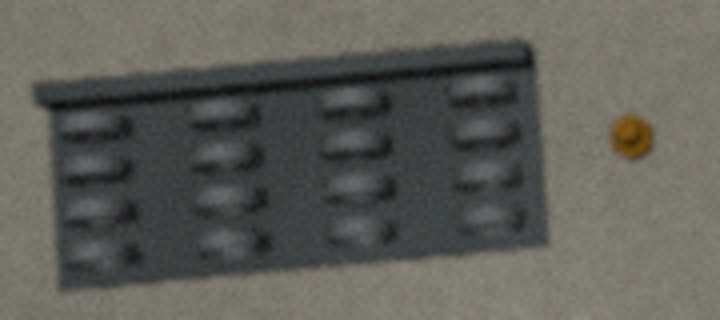

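View pics/s2.png

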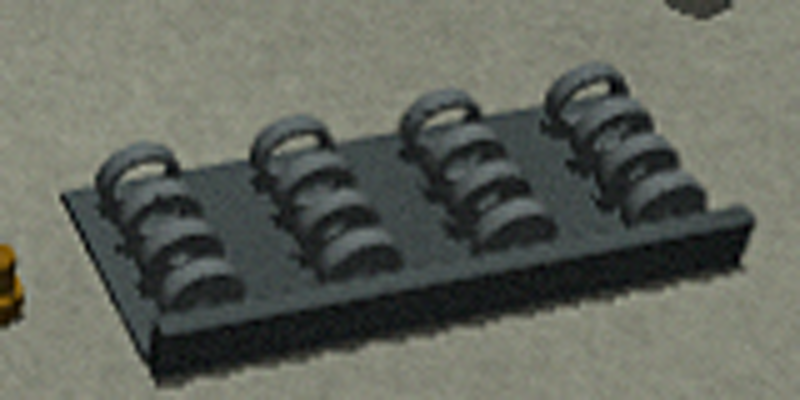

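View pics/s3.png

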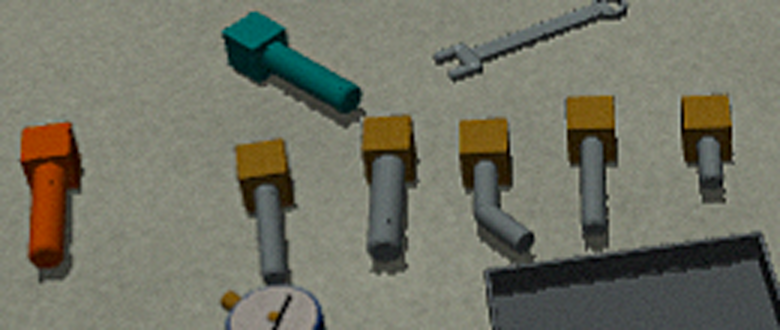

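```bash
cat >> h.py <<'E'
def spindles(p,im,lo=(12,120,60),hi=(25,255,255),amin=60):
    """brass blocks in a top-type view -> list of (px, top-face xy)"""
    hsv=cv2.cvtColor(im,cv2.COLOR_RGB2HSV); m=cv2.inRange(hsv,lo,hi)
    n,l,st,c=cv2.connectedComponentsWithStats(m); out=[]
    for i in range(1,n):
        if st[i,4]>amin: out.append((c[i],st[i,4],cv2.minAreaRect(np.argwhere(l==i)[:,::-1].astype(np.float32))))
    return out
E
python3 - <<'E'
from h import *
p,im=snap('top')
def c(u): return (u[0]/2.8+280,u[1]/2.8+225)
for b,n in [((68,177),(75,98)),((182,193),(195,53)),((290,174),(291,85)),((385,192),(388,52)),((507,174),(488,34))]:
    B=toplane(p,c(b),.038); N=toplane(p,c(n),.019+.006); d=N-B; print(B.round(4),N.round(4),np.hypot(*d[:2]).round(3),np.arctan2(d[1],d[0]).round(3))
go([.458,-.043,.16],np.pi/2-.05)
E
```

```text
[ 0.4567 -0.0426  0.038 ] [ 0.5209 -0.0493  0.025 ] 0.065 -0.104
[ 0.4414 -0.1328  0.038 ] [ 0.5545 -0.1475  0.025 ] 0.114 -0.129
[ 0.454  -0.2189  0.038 ] [ 0.5261 -0.2239  0.025 ] 0.072 -0.069
[ 0.4376 -0.2931  0.038 ] [ 0.5505 -0.3029  0.025 ] 0.113 -0.087
[ 0.4491 -0.3895  0.038 ] [ 0.5626 -0.3837  0.025 ] 0.114 0.051
t 0.30 tcp [0.1862 0.5963 0.2309] F [ 0.4 -0.5  1.1] gap 0.085 q6 -0.18
shift [ 0.0713 -0.4501 -0.5291] turn -0.2528
```

>>> step_arm(commands=[[0.07,-0.45,-0.53,-0.2],[0.07,-0.45,-0.53,-0.2],[0.07,-0.45,-0.53,-0.2],[0.07,-0.45,-0.53,-0.2],[0.07,-0.45,-0.53,-0.2],[0.07,-0.45,-0.53,-0.2],[0.07,-0.45,-0.53,-0.2],[0.07,-0.45,-0.53,-0.2]], jaw=0.06)

```text
t: 0.97
tcp_pos: [0.3162, 0.2896, 0.198]
tool_rot: [-0.474, 0.525, 0.474, 0.525]
force: [1.0, 0.0, -0.1]
finger_gap: 0.701
```

Run:
```python
from h import *
go([.458,-.043,.16],np.pi/2-.1)
```

```text
t 0.97 tcp [0.3162 0.2896 0.198 ] F [ 1.   0.  -0.1] gap 0.060 q6 -0.99
shift [ 0.0382 -0.1749 -0.3164] turn -0.002
```

>>> step_arm(commands=[[0.038,-0.175,-0.316,0],[0.038,-0.175,-0.316,0],[0.038,-0.175,-0.316,0],[0.038,-0.175,-0.316,0],[0.038,-0.175,-0.316,0],[0.038,-0.175,-0.316,0],[0.038,-0.175,-0.316,0],[0.038,-0.175,-0.316,0]])

```text
t: 1.63
tcp_pos: [0.4464, -0.016, 0.1635]
tool_rot: [-0.474, 0.525, 0.473, 0.525]
force: [0.9, 0.1, -0.4]
finger_gap: 0.703
```

>>> step_arm(commands=[[0.008,-0.03,-0.06,0],[0.008,-0.03,-0.06,0],[0.008,-0.03,-0.06,0]])

```text
t: 1.88
tcp_pos: [0.4741, -0.0848, 0.1555]
tool_rot: [-0.475, 0.525, 0.47, 0.527]
force: [-0.3, -0.4, 0.2]
finger_gap: 0.7
```

Run:
```python
from h import *
go([.458,-.043,.16],np.pi/2-.1)
p,im=snap('wrist'); save(im,'w1')
```

```text
t 1.88 tcp [ 0.4741 -0.0848  0.1555] F [-0.3 -0.4  0.2] gap 0.060 q6 -1.87
shift [-0.0048  0.0205  0.0398] turn -0.0082
```

View pics/w1.png

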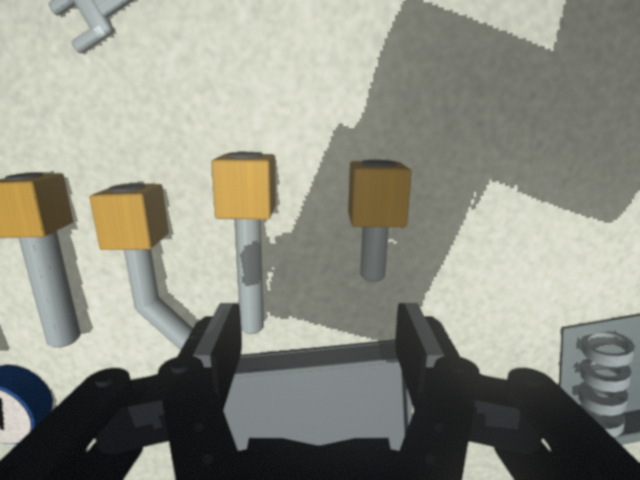

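>>> step_arm(commands=[[0.055,0.02,0.04,0],[0.055,0.02,0.04,0],[0.055,0.02,0.04,0],[0.055,0.02,0.04,0],[0.055,0.02,0.04,0],[0.055,0.02,0.04,0]])

```text
t: 2.43
tcp_pos: [0.4579, -0.0404, 0.1014]
tool_rot: [-0.475, 0.525, 0.47, 0.527]
force: [0.5, -0.2, 0.4]
finger_gap: 0.7
```

Run:
```python
from h import *
p,im=snap('top')
for c,a,r in spindles(p,im): print(c.round(1),a,toplane(p,c,.038).round(4),np.round(r[2],1))
save(im,'t3',(280,225,560,325),2.8)
p,im=snap('wrist'); save(im,'w2')
go([.457,-.0422,.01],np.pi/2-.1)
```

```text
[332.9 136.5] 129 [ 0.8021 -0.1171  0.038 ] 90.0
[257.3 203.6] 80 [0.6516 0.0592 0.038 ] 90.0
[537.6 295.5] 477 [ 0.4263 -0.5543  0.038 ] 84.3
[382.9 286.4] 306 [ 0.4557 -0.2175  0.038 ] 90.0
[461.  286.4] 313 [ 0.4508 -0.3895  0.038 ] 85.2
[344.5 293.3] 300 [ 0.4428 -0.1319  0.038 ] 5.7
[416.8 293.4] 311 [ 0.4381 -0.2916  0.038 ] 90.0
[622.9 413.9] 94 [ 0.1719 -0.7125  0.038 ] 90.0
[629.2 444. ] 99 [ 0.1105 -0.7192  0.038 ] 26.6
[634.6 474.6] 91 [ 0.049  -0.7239  0.038 ] 90.0
t 2.53 tcp [ 0.4577 -0.0406  0.1014] F [ 0.5 -0.  -0.5] gap 0.060 q6 -1.80
shift [ 0.0914  0.0011 -0.0015] turn -0.0075
```

View pics/w2.png

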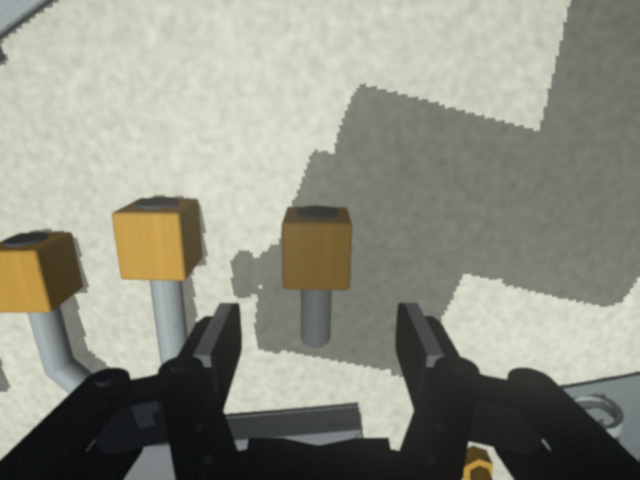

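View pics/t3.png

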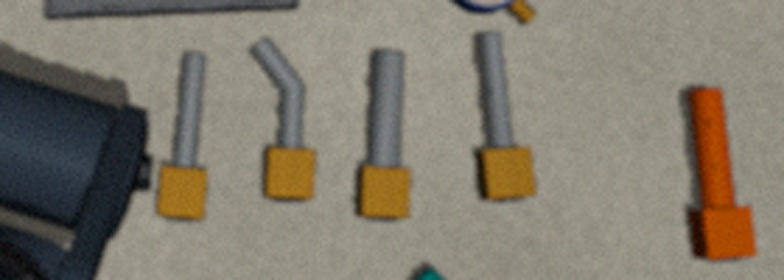

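Run:
```python
from h import *
p=optics.camera_params('wrist'); s=telemetry.sense()
print(p['origin'])
for z in (.038,.019): print(proj(p,[*s['tcp_pos'][:2],z]))
for u in [(288,217),(348,217),(284,288),(350,288),(318,252)]: print(toplane(p,u,.038).round(4))
```

```text
[ 0.37806846 -0.03214984  0.24394479]
[319.26802376 259.72444796]
[319.24152251 248.0889046 ]
[ 0.4318 -0.0544  0.038 ]
[ 0.4352 -0.0229  0.038 ]
[ 0.4725 -0.0621  0.038 ]
[ 0.4765 -0.0253  0.038 ]
[ 0.4531 -0.0408  0.038 ]
```

>>> step_arm(commands=[[0.04,0.002,-0.001,0],[0.07,0.002,-0.001,0],[0.095,0.002,-0.001,0],[0.095,0.002,-0.001,0],[0.095,0.002,-0.001,0]])

```text
t: 2.95
tcp_pos: [0.456, -0.0418, 0.006]
tool_rot: [-0.474, 0.525, 0.471, 0.527]
force: [-0.5, 0.1, 0.7]
finger_gap: 0.704
```

>>> step_arm(commands=[[0,0,0,0],[0,0,0,0],[0,0,0,0],[0,0,0,0],[0,0,0,0],[0,0,0,0]], jaw=0.02, grip_force=60)

```text
t: 3.45
tcp_pos: [0.4573, -0.0423, 0.0078]
tool_rot: [-0.475, 0.525, 0.47, 0.528]
force: [-0.6, -1.3, 8.0]
finger_gap: 0.437
```

>>> step_arm(commands=[[-0.03,0,0,0],[-0.06,0,0,0],[-0.09,0,0,0],[-0.09,0,0,0]])

```text
t: 3.78
tcp_pos: [0.4593, -0.0427, 0.1025]
tool_rot: [-0.478, 0.523, 0.467, 0.529]
force: [0.6, -0.4, -2.1]
finger_gap: 0.432
```

Run:
```python
from h import *
p,im=snap('wrist'); save(im,'w3')
p2,im2=snap('scene'); save(im2,'s4')
go([.68,-.07,.1],np.pi/2)
```

```text
t 3.88 tcp [ 0.4573 -0.0422  0.0992] F [-0.2  0.9 -3. ] gap 0.037 q6 -1.80
shift [ 0.002  -0.2244 -0.0037] turn -0.1078
```

View pics/w3.png

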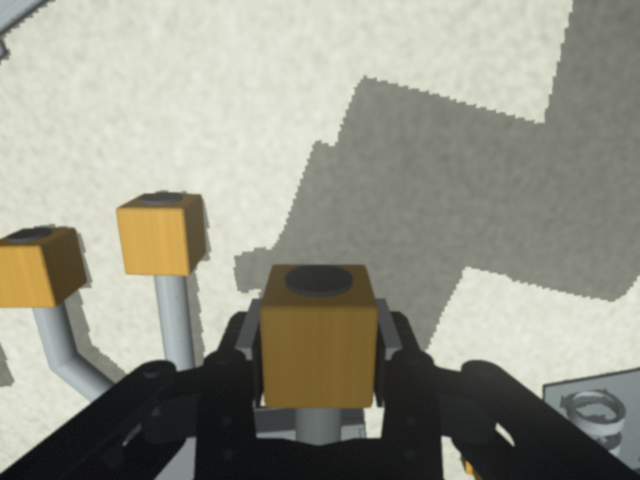

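Run:
```python
from h import *
p,im=snap('top')
# tray inner floor corners by eye refine: gray mask
save(im,'t4',(280,140,400,240),6)
go([.64,-.08,.1],np.pi/2)
```

```text
t 3.93 tcp [ 0.4563 -0.0419  0.0981] F [-1.  -0.1 -2.8] gap 0.037 q6 -1.80
shift [-1.000e-04 -1.868e-01 -1.810e-02] turn -0.1078
```

View pics/t4.png

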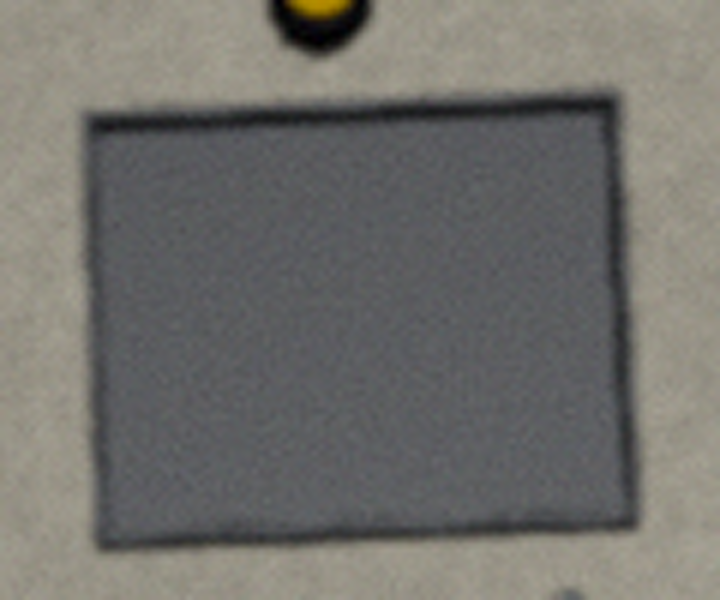

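>>> step_arm(commands=[[0,-0.187,-0.018,-0.1],[0,-0.187,-0.018,-0.1],[0,-0.187,-0.018,-0.1],[0,-0.187,-0.018,-0.1],[0,-0.187,-0.018,-0.1],[0,-0.187,-0.018,-0.1],[0,-0.187,-0.018,-0.1],[0,-0.187,-0.018,-0.1]])

```text
t: 4.6
tcp_pos: [0.6375, -0.0791, 0.0973]
tool_rot: [-0.499, 0.502, 0.497, 0.502]
force: [0.3, -0.2, -1.6]
finger_gap: 0.435
```

Run:
```python
from h import *
go([.64,-.08,.015],np.pi/2)
p,im=snap('wrist'); save(im,'w4')
p,im=snap('top')
for c,a,r in spindles(p,im): print(c.round(1),a,toplane(p,c,.038).round(4),np.round(r[2],1))
```

```text
t 4.60 tcp [ 0.6375 -0.0791  0.0973] F [ 0.3 -0.2 -1.6] gap 0.037 q6 -1.86
shift [ 0.0824 -0.0023 -0.0008] turn -0.0078
[332.9 136.5] 130 [ 0.802  -0.1172  0.038 ] 90.0
[537.2 293.9] 526 [ 0.4298 -0.5536  0.038 ] 82.9
[383.  286.4] 306 [ 0.4556 -0.2176  0.038 ] 4.1
[460.9 286.3] 313 [ 0.4509 -0.3893  0.038 ] 90.0
[344.5 293.3] 300 [ 0.4427 -0.1317  0.038 ] 5.7
[416.6 293.4] 318 [ 0.4381 -0.2912  0.038 ] 90.0
[623.  413.9] 95 [ 0.1719 -0.7126  0.038 ] 90.0
[629.1 444. ] 99 [ 0.1105 -0.719   0.038 ] 26.6
[634.6 474.6] 92 [ 0.0491 -0.7239  0.038 ] 90.0
```

View pics/w4.png

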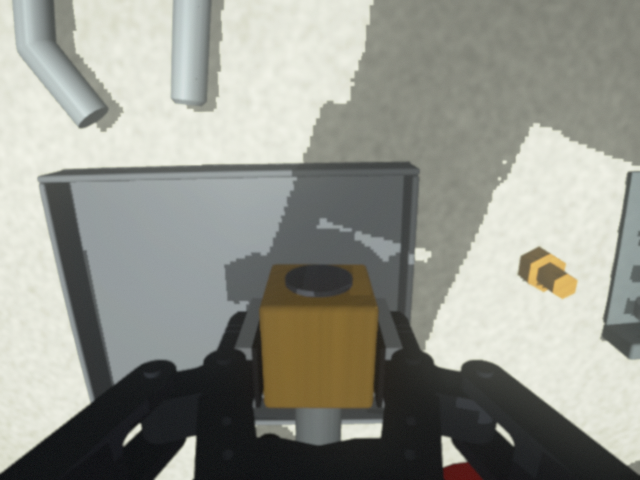

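Run:
```python
from h import *
p=optics.camera_params('wrist')
for u,z in [((402,185),.004),((400,270),.004),((418,170),.028),((40,180),.028),((75,185),.004),((300,183),.004)]: print(u,toplane(p,u,z).round(3))
```

```text
(402, 185) [ 0.602 -0.03   0.004]
(400, 270) [ 0.657 -0.028  0.004]
(418, 170) [ 0.59  -0.026  0.028]
(40, 180) [ 0.593 -0.232  0.028]
(75, 185) [ 0.6   -0.227  0.004]
(300, 183) [ 0.601 -0.09   0.004]
```

>>> step_arm(commands=[[0.03,-0.003,0,0],[0.06,-0.003,0,0],[0.08,-0.003,0,0],[0.082,-0.003,0,0]])

```text
t: 5.03
tcp_pos: [0.6372, -0.0783, 0.0126]
tool_rot: [-0.497, 0.503, 0.499, 0.501]
force: [-0.8, -0.1, -2.7]
finger_gap: 0.436
```

>>> step_arm(commands=[[0,0,0,0],[0,0,0,0],[0,0,0,0],[0,0,0,0]], jaw=0.05)

```text
t: 5.37
tcp_pos: [0.6384, -0.0785, 0.0144]
tool_rot: [-0.498, 0.502, 0.498, 0.502]
force: [-0.1, -0.4, -0.8]
finger_gap: 0.585
```

>>> step_arm(commands=[[-0.04,0,0,0],[-0.08,0,0,0],[-0.11,0,0,0],[-0.11,0,0,0],[-0.11,0,0,0]])

```text
t: 5.78
tcp_pos: [0.6405, -0.0791, 0.1285]
tool_rot: [-0.501, 0.501, 0.496, 0.503]
force: [0.3, -0.1, -0.9]
finger_gap: 0.586
```

Run:
```python
from h import *
p,im=snap('top')
for c,a,r in spindles(p,im): print(c.round(1),a,toplane(p,c,.038).round(4),np.round(r[2],1))
p,im=snap('scene'); save(im,'s5')
go([.454,-.218,.11],np.pi/2-.07)
```

```text
[332.9 136.5] 130 [ 0.802  -0.1172  0.038 ] 90.0
[537.4 294.6] 532 [ 0.4284 -0.5541  0.038 ] 82.9
[382.9 286.4] 306 [ 0.4557 -0.2175  0.038 ] 90.0
[460.9 286.3] 310 [ 0.451  -0.3892  0.038 ] 90.0
[344.5 293.2] 302 [ 0.4429 -0.1317  0.038 ] 5.7
[416.6 293.4] 318 [ 0.4381 -0.2912  0.038 ] 90.0
[623.  413.9] 94 [ 0.1718 -0.7126  0.038 ] 90.0
[629.1 444. ] 99 [ 0.1105 -0.719   0.038 ] 26.6
[634.6 474.6] 92 [ 0.0491 -0.7239  0.038 ] 90.0
t 5.88 tcp [ 0.6379 -0.0784  0.1248] F [-0.1  0.2 -0. ] gap 0.050 q6 -1.86
shift [ 0.015   0.1828 -0.1411] turn 0.0622
```

View pics/s5.png

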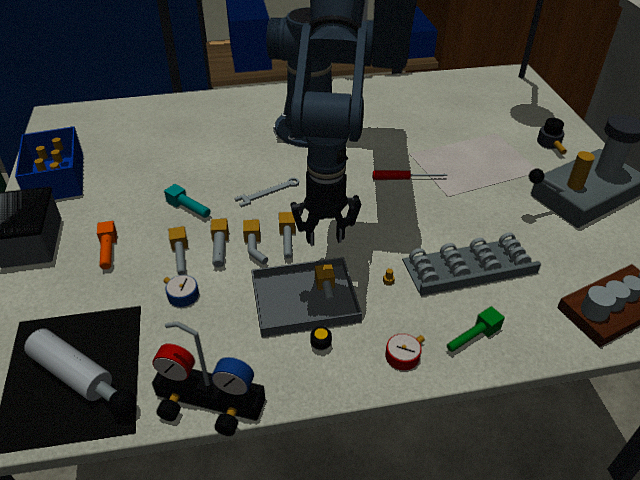

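Short one lies in the tray (324,275). Next the bent one.

>>> step_arm(commands=[[0,0.183,-0.141,0.06],[0,0.183,-0.141,0.06],[0,0.183,-0.141,0.06],[0,0.183,-0.141,0.06],[0,0.183,-0.141,0.06],[0,0.183,-0.141,0.06],[0,0.183,-0.141,0.06],[0.015,0.183,-0.141,0.06]], jaw=0.056)

```text
t: 6.55
tcp_pos: [0.4537, -0.2193, 0.1107]
tool_rot: [-0.483, 0.517, 0.481, 0.517]
force: [-0.0, 0.2, -0.7]
finger_gap: 0.65
```

Run:
```python
from h import *
go([.454,-.218,.1],np.pi/2-.07)
s=telemetry.sense()
p,im=snap('wrist'); save(im,'w5'); print(proj(p,[*s['tcp_pos'][:2],.038]))
```

```text
t 6.55 tcp [ 0.4537 -0.2193  0.1107] F [-0.   0.2 -0.7] gap 0.056 q6 -2.17
shift [ 0.0107 -0.0002  0.0014] turn -0.0012
[319.2691116  254.36039965]
```

View pics/w5.png

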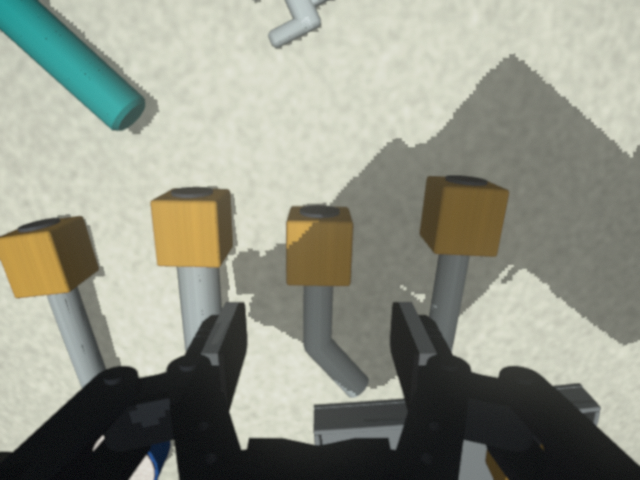

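>>> step_arm(commands=[[0.04,0.002,0.001,0],[0.08,0.002,0.001,0],[0.1,0.002,0.001,0],[0.1,0.002,0.001,0],[0.1,0.002,0.001,0]])

```text
t: 7.02
tcp_pos: [0.4498, -0.215, 0.0061]
tool_rot: [-0.48, 0.517, 0.485, 0.516]
force: [0.5, 1.0, 0.1]
finger_gap: 0.655
```

>>> step_arm(commands=[[0,0,0,0],[0,0,0,0],[0,0,0,0],[0,0,0,0],[0,0,0,0],[0,0,0,0]], jaw=0.02)

```text
t: 7.52
tcp_pos: [0.4505, -0.2153, 0.0074]
tool_rot: [-0.481, 0.517, 0.484, 0.517]
force: [1.1, 2.5, 5.8]
finger_gap: 0.435
```

>>> step_arm(commands=[[-0.03,0,0,0],[-0.06,0,0,0],[-0.09,0,0,0],[-0.09,0,0,0],[-0.09,0,0,0]])

```text
t: 7.93
tcp_pos: [0.4515, -0.2161, 0.0987]
tool_rot: [-0.482, 0.517, 0.483, 0.517]
force: [-0.4, -0.2, -4.1]
finger_gap: 0.437
```

Run:
```python
from h import *
go([.64,-.18,.1],np.pi/2)
```

```text
t 7.93 tcp [ 0.4515 -0.2161  0.0987] F [-0.4 -0.2 -4.1] gap 0.037 q6 -2.17
shift [-0.0015 -0.1855  0.049 ] turn -0.0692
```

>>> step_arm(commands=[[0,-0.186,0.049,-0.07],[0,-0.186,0.049,-0.07],[0,-0.186,0.049,-0.07],[0,-0.186,0.049,-0.07],[0,-0.186,0.049,-0.07],[0,-0.186,0.049,-0.07],[0,-0.186,0.049,-0.07],[0,-0.186,0.049,-0.07]])

```text
t: 8.6
tcp_pos: [0.6379, -0.179, 0.0958]
tool_rot: [-0.498, 0.501, 0.503, 0.499]
force: [-1.1, -0.2, -3.0]
finger_gap: 0.436
```

Run:
```python
from h import *
go([.64,-.18,.014],np.pi/2)
p,im=snap('wrist'); save(im,'w6')
```

```text
t 8.60 tcp [ 0.6379 -0.179   0.0958] F [-1.1 -0.2 -3. ] gap 0.037 q6 -2.01
shift [ 0.0818 -0.0027 -0.0012] turn 0.0011
```

View pics/w6.png

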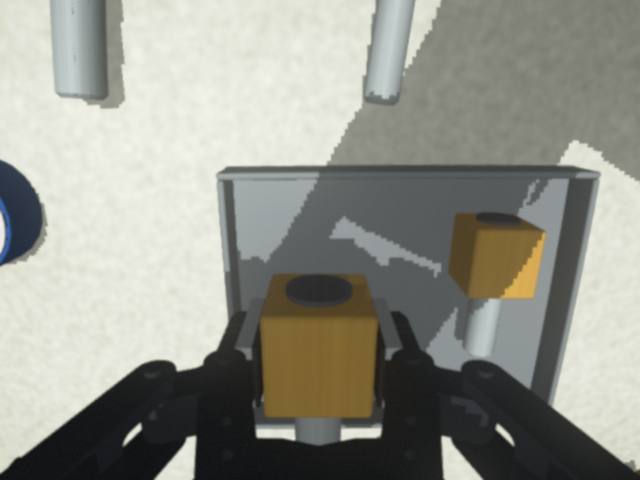

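>>> step_arm(commands=[[0.03,-0.003,0,0],[0.06,-0.003,0,0],[0.08,-0.003,0,0],[0.081,-0.003,0,0]])

```text
t: 8.98
tcp_pos: [0.6366, -0.1789, 0.0118]
tool_rot: [-0.495, 0.502, 0.504, 0.498]
force: [0.8, 0.2, -2.8]
finger_gap: 0.435
```

>>> step_arm(commands=[[0,0,0,0],[0,0,0,0],[0,0,0,0],[0,0,0,0]], jaw=0.05)

```text
t: 9.32
tcp_pos: [0.6375, -0.1795, 0.0136]
tool_rot: [-0.496, 0.502, 0.503, 0.499]
force: [0.3, 0.1, -0.1]
finger_gap: 0.588
```

>>> step_arm(commands=[[-0.04,0,0,0],[-0.08,0,0,0],[-0.11,0,0,0],[-0.11,0,0,0],[-0.11,0,0,0]])

```text
t: 9.73
tcp_pos: [0.6406, -0.1808, 0.1275]
tool_rot: [-0.498, 0.501, 0.501, 0.5]
force: [-0.3, 0.1, 0.3]
finger_gap: 0.587
```

Run:
```python
from h import *
p,im=snap('top'); save(im,'t5')
for c,a,r in spindles(p,im): print(c.round(1),a,toplane(p,c,.038).round(4),np.round(r[2],1))
go([.44,-.131,.11],np.pi/2-.12)
```

```text
[332.9 136.5] 130 [ 0.802  -0.1172  0.038 ] 90.0
[257.3 203.7] 79 [0.6513 0.0591 0.038 ] 90.0
[537.3 294.1] 534 [ 0.4293 -0.5538  0.038 ] 88.8
[460.9 286.4] 312 [ 0.4507 -0.3893  0.038 ] 90.0
[416.5 293.3] 320 [ 0.4383 -0.291   0.038 ] 90.0
[622.9 413.9] 94 [ 0.1719 -0.7125  0.038 ] 90.0
[629.1 444. ] 99 [ 0.1105 -0.719   0.038 ] 26.6
[634.6 474.6] 92 [ 0.0491 -0.7239  0.038 ] 90.0
t 9.78 tcp [ 0.639  -0.1801  0.1253] F [ 0.1 -0.1 -0.6] gap 0.050 q6 -2.01
shift [0.0171 0.199  0.0488] turn 0.1186
```

View pics/t5.png

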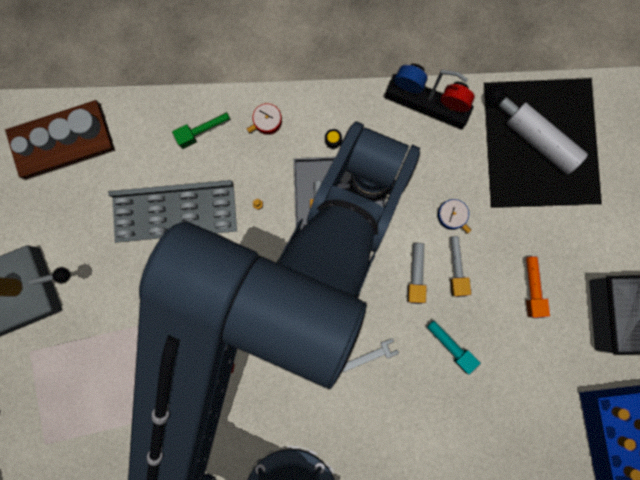

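>>> step_arm(commands=[[0,0.199,0.049,0.12],[0,0.199,0.049,0.12],[0,0.199,0.049,0.12],[0,0.199,0.049,0.12],[0,0.199,0.049,0.12],[0,0.199,0.049,0.12],[0.017,0.199,0.049,0.12],[0.017,0.199,0.049,0.12]], jaw=0.056)

```text
t: 10.45
tcp_pos: [0.4376, -0.1296, 0.1081]
tool_rot: [-0.464, 0.531, 0.473, 0.528]
force: [-0.9, 0.1, -0.4]
finger_gap: 0.658
```

Run:
```python
from h import *
go([.44,-.131,.01],np.pi/2-.12)
s=telemetry.sense()
p,im=snap('wrist'); save(im,'w7'); print(proj(p,[*s['tcp_pos'][:2],.038]))
p,im=snap('top'); save(im,'t6',(280,140,400,240),6)
```

```text
t 10.45 tcp [ 0.4376 -0.1296  0.1081] F [-0.9  0.1 -0.4] gap 0.056 q6 -1.98
shift [ 0.0981 -0.0039 -0.0015] turn -0.0019
[318.40654314 257.74920808]
```

View pics/w7.png

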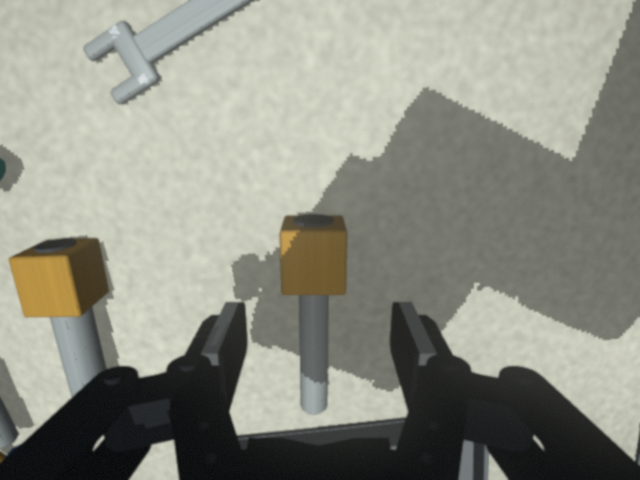

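View pics/t6.png

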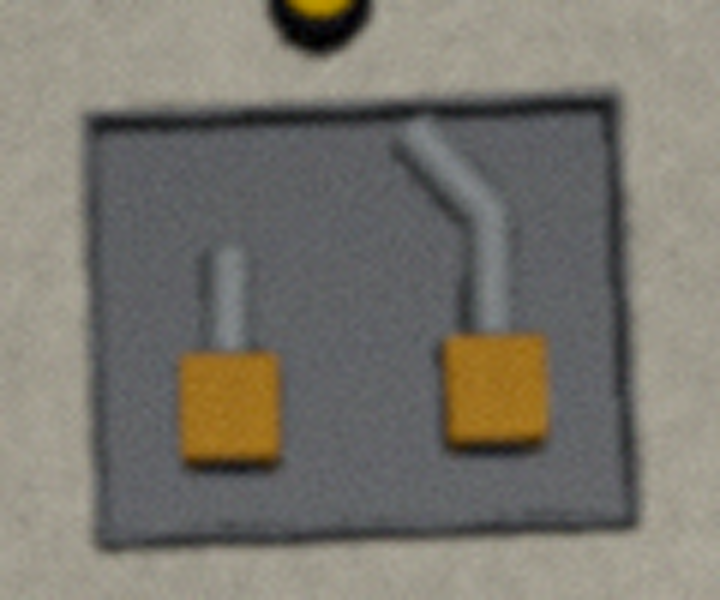

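>>> step_arm(commands=[[0.04,0,-0.002,0],[0.075,0,-0.002,0],[0.095,0,-0.002,0],[0.095,0,-0.002,0],[0.095,0,-0.002,0]])

```text
t: 10.97
tcp_pos: [0.438, -0.1318, 0.0136]
tool_rot: [-0.464, 0.531, 0.473, 0.527]
force: [-0.4, 0.4, 0.6]
finger_gap: 0.657
```

>>> step_arm(commands=[[0,0,0,0],[0,0,0,0],[0,0,0,0],[0,0,0,0],[0,0,0,0],[0,0,0,0]], jaw=0.02)

```text
t: 11.47
tcp_pos: [0.439, -0.1322, 0.0149]
tool_rot: [-0.465, 0.531, 0.472, 0.528]
force: [-0.1, 0.6, 6.5]
finger_gap: 0.429
```

>>> step_arm(commands=[[-0.03,0,0,0],[-0.06,0,0,0],[-0.09,0,0,0],[-0.09,0,0,0],[-0.09,0,0,0]])

```text
t: 11.88
tcp_pos: [0.4407, -0.1331, 0.1064]
tool_rot: [-0.467, 0.53, 0.471, 0.528]
force: [0.3, 0.9, -3.2]
finger_gap: 0.433
```

Run:
```python
from h import *
go([.45,.145,.1],np.pi/2+.043)
p,im=snap('top'); save(im,'t7',(100,170,260,290),5)
```

```text
t 11.88 tcp [ 0.4407 -0.1331  0.1064] F [ 0.3  0.9 -3.2] gap 0.037 q6 -1.98
shift [0.007  0.0243 0.2772] turn -0.1641
```

View pics/t7.png

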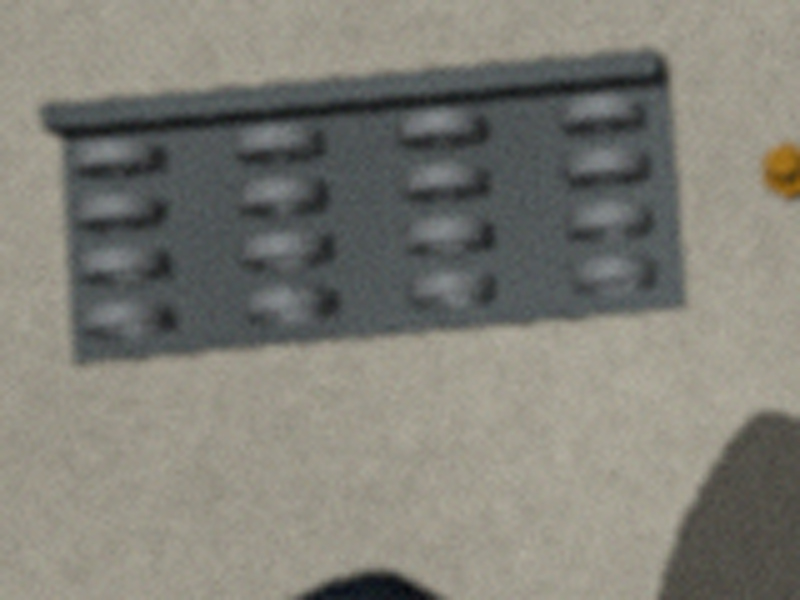

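Run:
```python
from h import *
p=optics.camera_params('top')
f=lambda u,v:(u/5+100,v/5+170)
FL=toplane(p,f(76,362),.004);FR=toplane(p,f(686,303),.004); print(FL,FR,np.hypot(*(FL-FR)[:2]))
y=(FL-FR); yaw=np.arctan2(-y[0],y[1]); print('yaw',yaw)
c=(FL+FR)[:2]/2; ex=np.array([np.cos(yaw),np.sin(yaw)]); ey=np.array([-ex[1],ex[0]]); o=c+.01*ex
print('origin',o)
for k in (1.5,.5,-.5,-1.5): print(k,(o+k*.075*ey).round(4), 'proj top of ring', (proj(p,[*(o+k*.075*ey+.005*ex),.038])-[100,170])*5)
p=optics.camera_params('scene')
for k in (1.5,.5,-.5,-1.5): print(k, 'scene top of ring', (proj(p,[*(o+k*.075*ey+.005*ex),.038])-[390,220])*5)
```

```text
[0.57731589 0.39434304 0.004     ] [0.59618085 0.11115749 0.004     ] 0.2838132177722085
yaw 0.06651864406221493
origin [0.59672625 0.25341496]
1.5 [0.5892 0.3657] proj top of ring [111.13806836 313.788361  ]
0.5 [0.5942 0.2908] proj top of ring [276.63409952 297.84228519]
-0.5 [0.5992 0.216 ] proj top of ring [441.77343964 281.88911885]
-1.5 [0.6042 0.1412] proj top of ring [606.67721838 265.91684454]
1.5 scene top of ring [589.0034145   69.05344952]
0.5 scene top of ring [442.34953283  95.81952811]
-0.5 scene top of ring [291.91942606 123.23890803]
-1.5 scene top of ring [137.705168  151.3108903]
```

Run:
```python
from h import *
go([.45,.131,.1],np.pi/2+.0665)
```

```text
t 11.93 tcp [ 0.4397 -0.1325  0.1052] F [ 0.5  0.8 -3.1] gap 0.037 q6 -1.98
shift [0.0062 0.0216 0.2628] turn -0.1876
```

>>> step_arm(commands=[[0,0.022,0.263,-0.188],[0,0.022,0.263,-0.188],[0,0.022,0.263,-0.188],[0,0.022,0.263,-0.188],[0,0.022,0.263,-0.188],[0,0.022,0.263,-0.188],[0,0.022,0.263,-0.188],[0,0.022,0.263,-0.188]])

```text
t: 12.6
tcp_pos: [0.4477, 0.1345, 0.1045]
tool_rot: [-0.513, 0.483, 0.522, 0.48]
force: [0.3, -0.5, -3.4]
finger_gap: 0.429
```

Run:
```python
from h import *
go([.45,.131,.03],np.pi/2+.0665)
```

```text
t 12.60 tcp [0.4477 0.1345 0.1045] F [ 0.3 -0.5 -3.4] gap 0.037 q6 -1.60
shift [ 0.0745 -0.0029 -0.0041] turn 0.0059
```

>>> step_arm(commands=[[0.04,-0.001,-0.002,0.006],[0.065,-0.002,-0.004,0.006],[0.07,-0.002,-0.004,0.006],[0.07,-0.002,-0.004,0.006],[0.07,-0.002,-0.004,0.006]])

```text
t: 13.02
tcp_pos: [0.4487, 0.1303, 0.0341]
tool_rot: [-0.511, 0.486, 0.521, 0.481]
force: [0.8, 0.3, -2.8]
finger_gap: 0.431
```

Run:
```python
from h import *
go([.45,.131,.016],np.pi/2+.0665)
p,im=snap('wrist'); save(im,'w8'); 
p,im=snap('scene'); save(im,'s8',(380,150,560,300),4.4)
```

```text
t 13.02 tcp [0.4487 0.1303 0.0341] F [ 0.8  0.3 -2.8] gap 0.037 q6 -1.61
shift [ 0.0181 -0.0016  0.0005] turn -0.0013
```

View pics/w8.png

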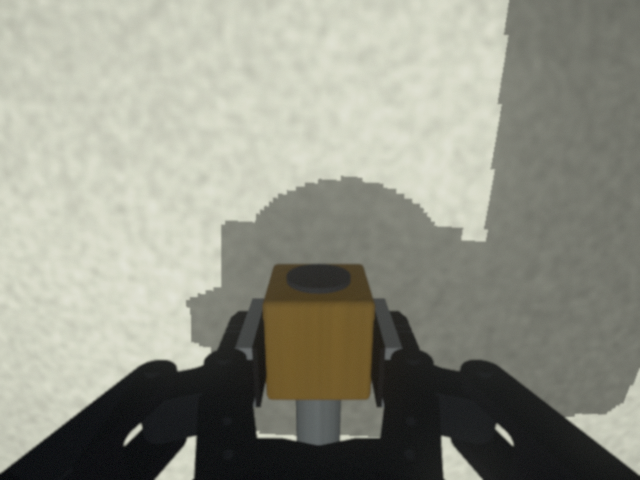

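View pics/s8.png

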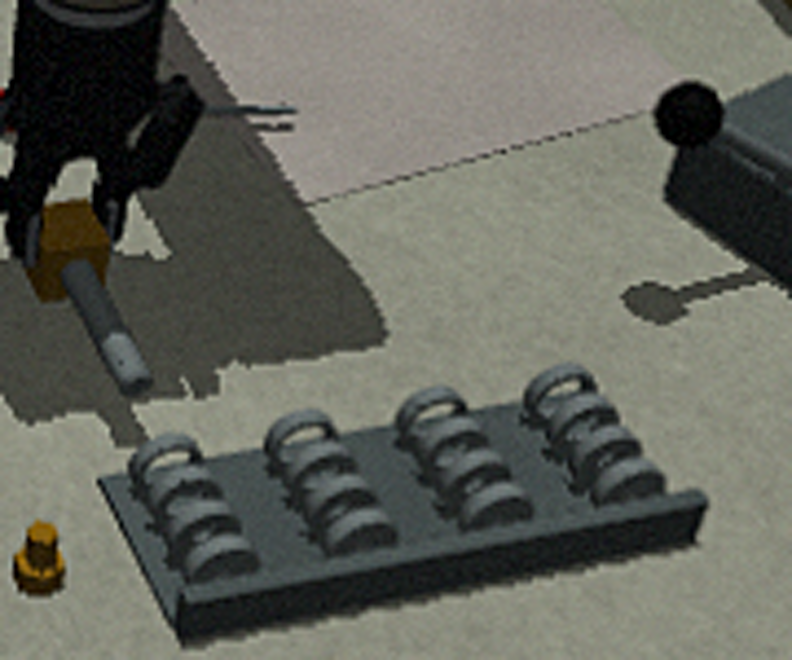

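Run:
```python
from h import *
s=telemetry.sense(); r=R.from_quat(s['tool_rot']); print(s['tcp_pos'])
print(r.as_matrix().round(3))
z=r.apply([0,0,1]); yaw=np.arctan2(z[1],z[0])-np.pi/2; ex=np.array([np.cos(yaw),np.sin(yaw)])
p,im=snap('top'); save(im,'t8',(190,190,270,290),6)
print(((proj(p,[*(s['tcp_pos'][:2]+.115*ex),.038])-[190,190])*6).round(1),((proj(p,[*(s['tcp_pos'][:2]+.03*ex),.038])-[190,190])*6).round(1))
q=optics.camera_params('scene')
print(((proj(q,[*(s['tcp_pos'][:2]+.115*ex),.038])-[380,150])*4.4).round(1))
```

```text
[0.4498811 0.1305777 0.0353313]
[[-0.012 -0.998 -0.066]
 [ 0.005 -0.066  0.998]
 [-1.     0.011  0.006]]
[198.1 316. ] [215.2 541.1]
[133.  383.9]
```

View pics/t8.png

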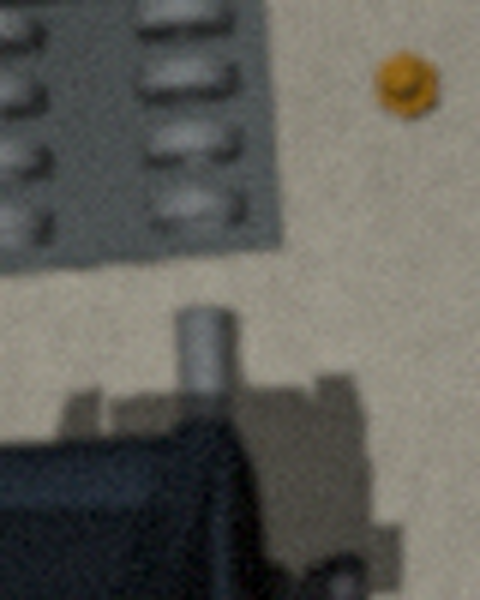

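>>> step_arm(commands=[[0.01,0,0,0],[0.018,0,0,0],[0.019,-0.01,0,0],[0.019,-0.02,0,0],[0.019,-0.03,0,0],[0.019,-0.03,0,0],[0.019,-0.03,0,0]])

```text
t: 13.75
tcp_pos: [0.4814, 0.1328, 0.0164]
tool_rot: [-0.513, 0.484, 0.52, 0.482]
force: [0.2, -0.7, -3.0]
finger_gap: 0.429
```

Run:
```python
from h import *
go([.48,.133,.0155],np.pi/2+.0665)
p,im=snap('top'); save(im,'t9',(190,170,270,270),6)
p,im=snap('scene'); save(im,'s9',(380,180,480,280),6)
```

```text
t 13.75 tcp [0.4814 0.1328 0.0164] F [ 0.2 -0.7 -3. ] gap 0.037 q6 -1.60
shift [0.0009 0.0014 0.0003] turn -0.0008
```

View pics/t9.png

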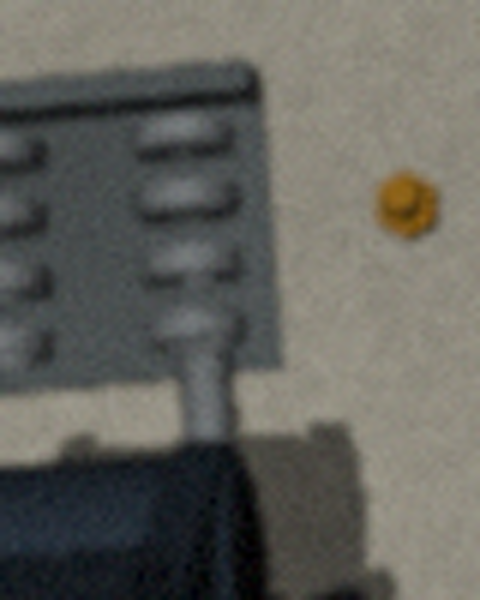

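View pics/s9.png

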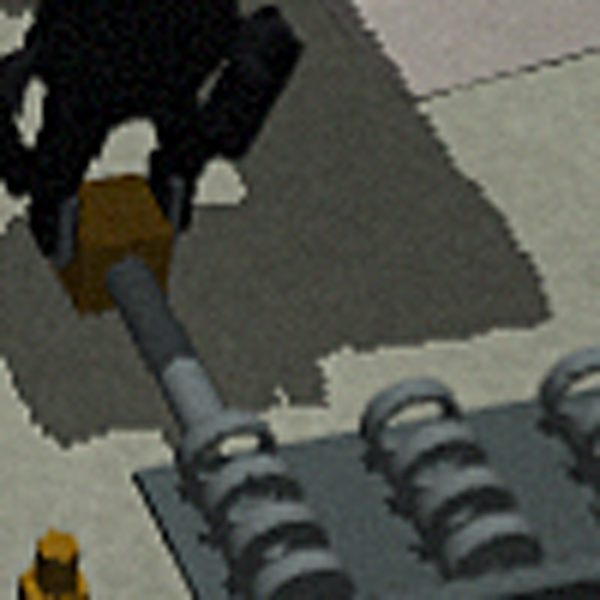

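Run:
```python
from h import *
yaw=.0665; ex=np.array([np.cos(yaw),np.sin(yaw)]); l=np.array([.6042,.1412])
for n,f,o in (('scene',6,(380,180)),('top',6,(190,170))):
    q=optics.camera_params(n)
    for s in (-.09,-.05,-.02,-.01,0): print(n,s,((proj(q,[*(l+s*ex),.019])-o)*f).round(1))
```

```text
scene -0.09 [131.6 295.5]
scene -0.05 [167.5 361.9]
scene -0.02 [195.4 413.5]
scene -0.01 [204.9 431.1]
scene 0 [214.5 448.9]
top -0.09 [216.3 573.1]
top -0.05 [208.3 468.9]
top -0.02 [202.3 391.2]
top -0.01 [200.3 365.4]
top 0 [198.3 339.7]
```

>>> step_arm(commands=[[0.0,-0.006,0,0],[0,-0.012,0,0],[0,-0.018,0,0],[0,-0.024,0,0],[0,-0.024,0,0]])

```text
t: 14.27
tcp_pos: [0.5059, 0.1344, 0.0162]
tool_rot: [-0.513, 0.484, 0.519, 0.483]
force: [0.4, 0.7, -2.0]
finger_gap: 0.43
```

Run:
```python
from h import *
go([.48,.133,.0155],np.pi/2+.0665)
p,im=snap('top'); save(im,'t10',(190,170,270,270),6)
p,im=snap('scene'); save(im,'s10',(380,180,480,280),6)
```

```text
t 14.27 tcp [0.5059 0.1344 0.0162] F [ 0.4  0.7 -2. ] gap 0.037 q6 -1.60
shift [0.0009 0.026  0.0003] turn -0.0008
```

View pics/t10.png

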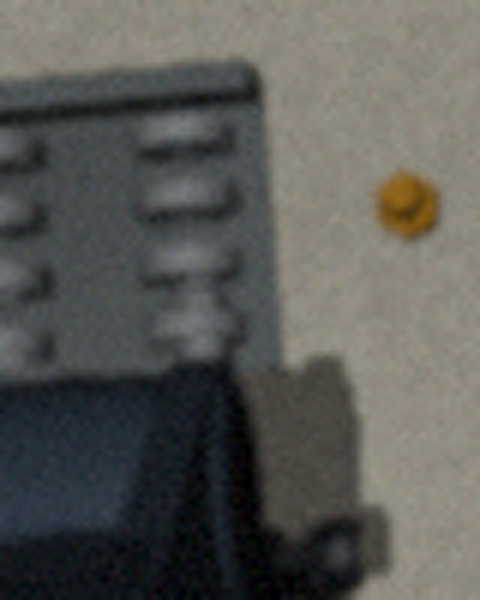

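View pics/s10.png

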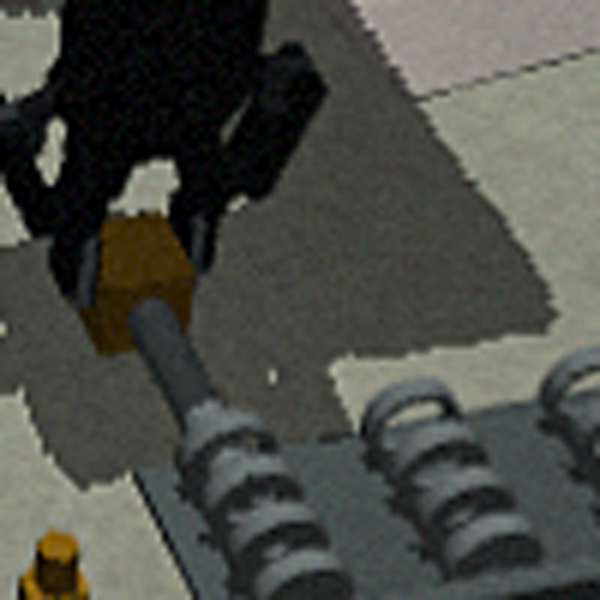

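>>> step_arm(commands=[[0,-0.004,0,0],[0,-0.008,0,0],[0,-0.012,0,0],[0,-0.016,0,0],[0,-0.02,0,0],[0,-0.02,0,0]])

```text
t: 14.87
tcp_pos: [0.525, 0.1357, 0.0158]
tool_rot: [-0.512, 0.484, 0.52, 0.482]
force: [0.0, 0.5, -3.6]
finger_gap: 0.432
```

>>> step_arm(commands=[[0,-0.002,0,0],[0,-0.004,0,0],[0,-0.006,0,0],[0,-0.006,0,0]])

```text
t: 15.2
tcp_pos: [0.5316, 0.1361, 0.0158]
tool_rot: [-0.513, 0.484, 0.52, 0.482]
force: [0.1, 0.1, -2.5]
finger_gap: 0.431
```

>>> step_arm(commands=[[0,-0.002,0,0],[0,-0.004,0,0],[0,-0.005,0,0],[0,-0.005,0,0]])

```text
t: 15.53
tcp_pos: [0.5352, 0.1364, 0.0155]
tool_rot: [-0.512, 0.485, 0.52, 0.482]
force: [-3.1, -0.4, -2.2]
finger_gap: 0.433
```

>>> step_arm(commands=[[0,-0.001,0,0],[0,-0.002,0,0],[0,-0.003,0,0],[0,-0.003,0,0]])

```text
t: 15.87
tcp_pos: [0.5354, 0.1366, 0.0152]
tool_rot: [-0.51, 0.486, 0.522, 0.48]
force: [-6.4, -1.2, -0.5]
finger_gap: 0.43
```

>>> step_arm(commands=[[0,-0.002,0.0,0],[0,-0.003,0.001,0],[0,-0.003,0.001,0],[0,-0.003,-0.001,0],[0,-0.003,-0.001,0],[0,-0.003,0,0]])

```text
t: 16.37
tcp_pos: [0.5354, 0.1365, 0.0152]
tool_rot: [-0.509, 0.488, 0.524, 0.478]
force: [-7.6, -4.9, 2.7]
finger_gap: 0.429
```

Run:
```python
from h import *
s=telemetry.sense(); print(s['tcp_pos'],s['force'],s['ft_torque'])
p,im=snap('top'); save(im,'t11',(190,170,270,270),6)
p,im=snap('scene'); save(im,'s11',(380,180,480,280),6)
```

```text
[0.53536776 0.13654692 0.01522243] [-7.58202212 -4.94473136  2.65234586] [-0.74642403  1.18868346 -0.09759852]
```

View pics/s11.png

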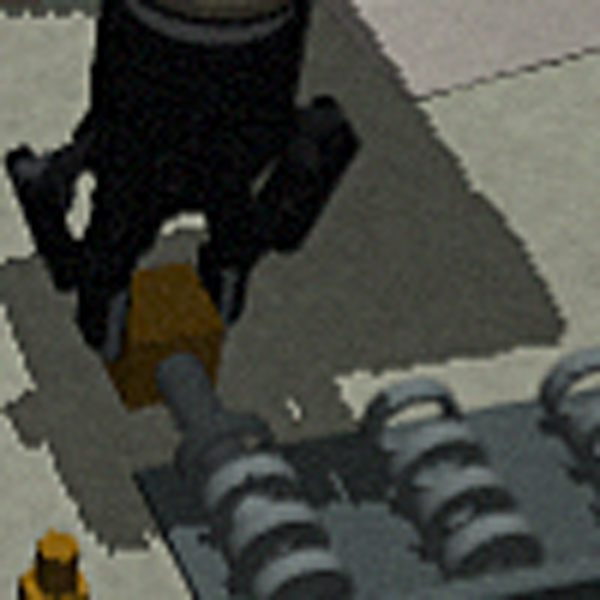

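>>> step_arm(commands=[[0,0.001,0,0],[0,0.001,0,0],[0,0.001,0,0],[0,0.001,0,0]], jaw=0.05)

```text
t: 16.8
tcp_pos: [0.5362, 0.1365, 0.0157]
tool_rot: [-0.51, 0.487, 0.523, 0.479]
force: [0.3, 0.3, -0.1]
finger_gap: 0.583
```

>>> step_arm(commands=[[-0.03,0,0,0],[-0.06,0,0,0],[-0.08,0.02,0,0],[-0.08,0.05,0,0],[-0.08,0.055,0,0],[-0.08,0.055,0,0]])

```text
t: 17.3
tcp_pos: [0.4811, 0.1326, 0.0973]
tool_rot: [-0.51, 0.487, 0.523, 0.479]
force: [0.3, -0.2, 0.2]
finger_gap: 0.586
```

Run:
```python
from h import *
p,im=snap('wrist'); save(im,'w11')
p,im=snap('scene'); save(im,'s12',(380,180,480,280),6)
go([.485,.134,.015],np.pi/2+.0665)
```

```text
t 17.40 tcp [0.4846 0.1326 0.097 ] F [ 0.6  0.9 -0.8] gap 0.050 q6 -1.60
shift [ 0.082  -0.002   0.0009] turn -0.0002
```

View pics/w11.png

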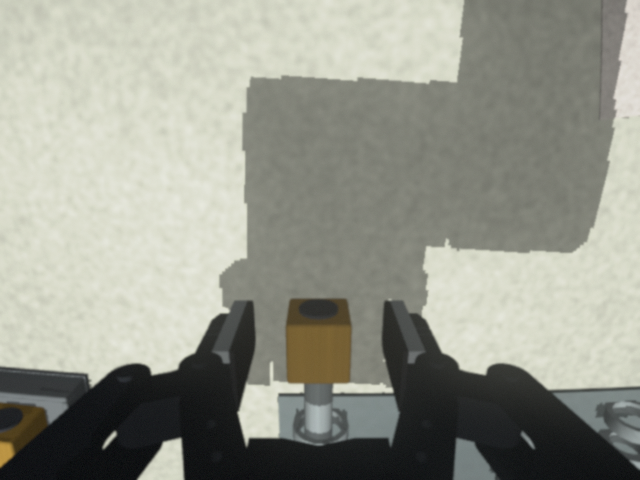

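View pics/s12.png

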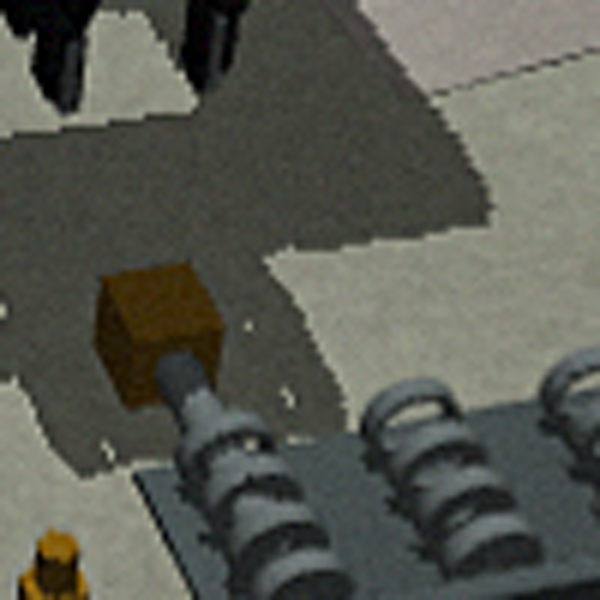

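>>> step_arm(commands=[[0.03,0,0.001,0],[0.06,0,0.001,0],[0.08,0,0.001,0],[0.08,0,0.001,0],[0.08,0,0.001,0],[0.08,0,0.001,0]], jaw=0.0)

```text
t: 17.9
tcp_pos: [0.4845, 0.1339, 0.0172]
tool_rot: [-0.511, 0.486, 0.522, 0.48]
force: [0.4, -0.6, 0.7]
finger_gap: -0.002
```

>>> step_arm(commands=[[0,-0.004,0,0],[0,-0.008,0,0],[0,-0.012,0,0],[0,-0.015,0,0],[0,-0.017,0,0],[0,-0.017,0,0]])

```text
t: 18.4
tcp_pos: [0.5025, 0.1351, 0.0174]
tool_rot: [-0.511, 0.486, 0.521, 0.481]
force: [-0.3, -0.1, -0.2]
finger_gap: -0.0
```

>>> step_arm(commands=[[0,-0.002,0,0],[0,-0.004,0,0],[0,-0.005,0,0],[0,-0.006,0,0],[0,-0.006,0,0]])

```text
t: 18.82
tcp_pos: [0.5061, 0.1354, 0.017]
tool_rot: [-0.51, 0.487, 0.522, 0.479]
force: [-5.4, 0.9, 3.9]
finger_gap: -0.0
```

>>> step_arm(commands=[[0,-0.003,0,0],[0,-0.005,0,0],[0,-0.005,0,0],[0,-0.005,0,0]])

```text
t: 19.15
tcp_pos: [0.5062, 0.1356, 0.0166]
tool_rot: [-0.508, 0.489, 0.525, 0.477]
force: [-8.9, -0.7, 6.7]
finger_gap: -0.001
```

>>> step_arm(commands=[[0,0.015,0,0],[0,0.03,0,0],[-0.04,0.03,0,0],[-0.08,0.03,0,0],[-0.09,0.03,0,0]])

```text
t: 19.57
tcp_pos: [0.4831, 0.1336, 0.1114]
tool_rot: [-0.51, 0.487, 0.522, 0.479]
force: [0.2, 0.5, 0.3]
finger_gap: -0.0
```

Run:
```python
from h import *
p,im=snap('wrist'); save(im,'w12',(200,270,440,450),3)
for u,z in [((0,0),0)]: pass
go([.45,-.1,.12],np.pi/2-.09)
q,im=snap('top'); save(im,'t12')
for c,a,r in spindles(q,im): print(c.round(1),a,toplane(q,c,.038).round(4),np.round(r[2],1))
import json
json.dump({k:np.asarray(v).tolist() for k,v in p.items()},open('wp.json','w'))
```

```text
t 19.62 tcp [0.4837 0.1336 0.1117] F [ 1.2 -0.6  1.2] gap 0.000 q6 -1.60
shift [-0.0086  0.0494 -0.2308] turn 0.157
[332.9 136.5] 129 [ 0.8021 -0.1171  0.038 ] 90.0
[362.  204.4] 304 [ 0.642 -0.178  0.038] 90.0
[257.4 203.7] 82 [0.6514 0.059  0.038 ] 90.0
[318.  207.5] 301 [ 0.6381 -0.0783  0.038 ] 90.0
[227.9 253.1] 114 [0.5407 0.1275 0.038 ] 90.0
[537.7 296.6] 458 [ 0.424  -0.5543  0.038 ] 84.3
[461.1 286.4] 308 [ 0.4508 -0.3897  0.038 ] 90.0
[416.8 293.3] 309 [ 0.4382 -0.2917  0.038 ] 90.0
[622.9 414. ] 95 [ 0.1718 -0.7125  0.038 ] 90.0
[629.2 444.1] 97 [ 0.1102 -0.7193  0.038 ] 26.6
[634.6 474.6] 91 [ 0.049 -0.724  0.038] 90.0
```

View pics/w12.png

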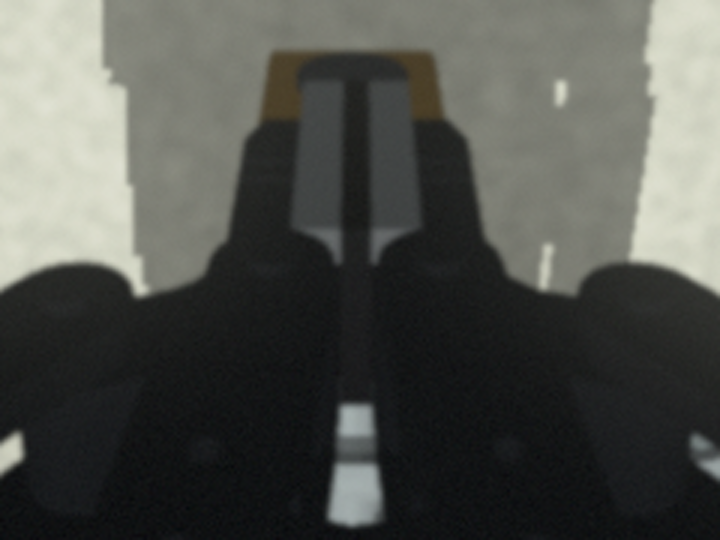

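View pics/t12.png

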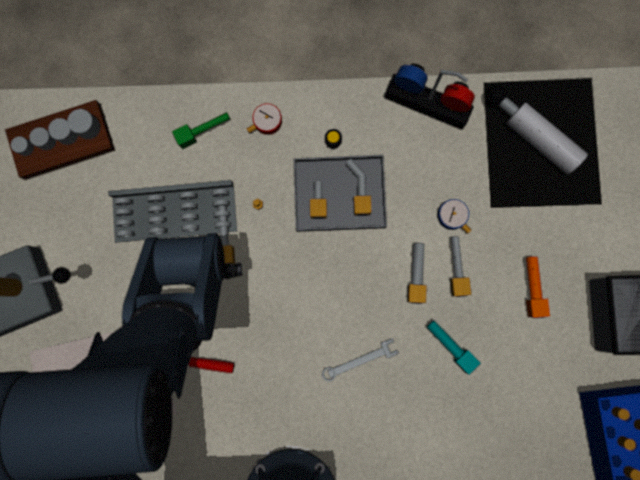

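>>> step_arm(commands=[[-0.01,0.05,-0.232,0.157],[-0.01,0.05,-0.232,0.157],[-0.01,0.05,-0.232,0.157],[-0.01,0.05,-0.232,0.157],[-0.01,0.05,-0.232,0.157],[-0.01,0.05,-0.232,0.157],[-0.01,0.05,-0.232,0.157],[-0.01,0.05,-0.232,0.157]], jaw=0.056)

```text
t: 20.33
tcp_pos: [0.448, -0.103, 0.1185]
tool_rot: [-0.47, 0.527, 0.482, 0.518]
force: [0.2, 0.8, -0.4]
finger_gap: 0.657
```

Run:
```python
from h import *
go([.437,-.2917,.11],np.pi/2-.088)
```

```text
t 20.33 tcp [ 0.448  -0.103   0.1185] F [ 0.2  0.8 -0.4] gap 0.056 q6 -1.94
shift [ 0.0079 -0.007  -0.189 ] turn -0.0064
```

>>> step_arm(commands=[[0.007,-0.007,-0.189,-0.006],[0.007,-0.007,-0.189,-0.006],[0.007,-0.007,-0.189,-0.006],[0.007,-0.007,-0.189,-0.006],[0.007,-0.007,-0.189,-0.006],[0.007,-0.007,-0.189,-0.006],[0.007,-0.007,-0.189,-0.006]])

```text
t: 20.92
tcp_pos: [0.437, -0.2913, 0.1098]
tool_rot: [-0.47, 0.526, 0.484, 0.517]
force: [0.1, -0.2, 0.8]
finger_gap: 0.654
```

Run:
```python
from h import *
go([.437,-.2917,.014],np.pi/2-.088)
s=telemetry.sense()
p,im=snap('wrist'); save(im,'w13'); print(proj(p,[*s['tcp_pos'][:2],.038]))
```

```text
t 20.92 tcp [ 0.437  -0.2913  0.1098] F [ 0.1 -0.2  0.8] gap 0.056 q6 -2.26
shift [ 0.0957 -0.0022 -0.0008] turn -0.0013
[318.48732262 257.88758715]
```

View pics/w13.png

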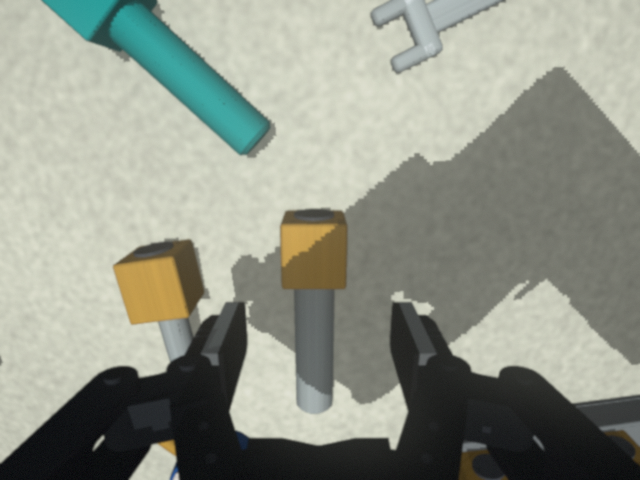

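>>> step_arm(commands=[[0.04,0.001,-0.002,0],[0.075,0.001,-0.002,0],[0.094,0.001,-0.002,0],[0.094,0.001,-0.002,0],[0.094,0.001,-0.002,0]])

```text
t: 21.38
tcp_pos: [0.4327, -0.2881, 0.015]
tool_rot: [-0.469, 0.525, 0.487, 0.516]
force: [-0.6, -0.3, 0.6]
finger_gap: 0.658
```

>>> step_arm(commands=[[0,0,0,0],[0,0,0,0],[0,0,0,0],[0,0,0,0],[0,0,0,0],[0,0,0,0]], jaw=0.02)

```text
t: 21.88
tcp_pos: [0.4337, -0.288, 0.0166]
tool_rot: [-0.47, 0.525, 0.486, 0.517]
force: [1.0, 3.5, 6.6]
finger_gap: 0.433
```

>>> step_arm(commands=[[-0.03,0,0,0],[-0.06,0,0,0],[-0.09,0,0,0],[-0.09,0,0,0],[-0.09,0,0,0]])

```text
t: 22.3
tcp_pos: [0.4366, -0.2896, 0.1083]
tool_rot: [-0.472, 0.525, 0.485, 0.517]
force: [0.2, 0.2, -2.4]
finger_gap: 0.429
```

Run:
```python
from h import *
yaw=.0665; ex=np.array([np.cos(yaw),np.sin(yaw)]); l=np.array([.5992,.216])
print(l-.155*ex)
go([*(l-.155*ex),.11],np.pi/2+yaw)
```

```text
[0.4445426 0.2057001]
t 22.30 tcp [ 0.4366 -0.2896  0.1083] F [ 0.2  0.2 -2.4] gap 0.037 q6 -2.27
shift [0.0012 0.0343 0.4942] turn -0.152
```

>>> step_arm(commands=[[0,0.034,0.494,-0.152],[0,0.034,0.494,-0.152],[0,0.034,0.494,-0.152],[0,0.034,0.494,-0.152],[0,0.034,0.494,-0.152],[0,0.034,0.494,-0.152],[0,0.034,0.494,-0.152],[0,0.034,0.494,-0.152]])

```text
t: 22.97
tcp_pos: [0.4401, 0.0464, 0.1083]
tool_rot: [-0.508, 0.488, 0.524, 0.479]
force: [0.5, -0.8, -3.4]
finger_gap: 0.431
```

Run:
```python
from h import *
go([.4445,.2057,.11],np.pi/2+.0665)
```

```text
t 22.97 tcp [0.4401 0.0464 0.1083] F [ 0.5 -0.8 -3.4] gap 0.037 q6 -1.79
shift [-0.0008 -0.0148  0.1587] turn -0.0009
```

>>> step_arm(commands=[[0,-0.015,0.159,0],[0,-0.015,0.159,0],[0,-0.015,0.159,0],[0,-0.015,0.159,0],[0,-0.015,0.159,0],[0,-0.015,0.159,0],[0,-0.015,0.159,0]])

```text
t: 23.55
tcp_pos: [0.4431, 0.2056, 0.108]
tool_rot: [-0.508, 0.488, 0.525, 0.478]
force: [0.5, 0.4, -2.8]
finger_gap: 0.43
```

Run:
```python
from h import *
go([.4445,.2057,.037],np.pi/2+.0665)
```

```text
t 23.55 tcp [0.4431 0.2056 0.108 ] F [ 0.5  0.4 -2.8] gap 0.037 q6 -1.45
shift [ 0.0709 -0.0033 -0.0005] turn 0.0001
```

>>> step_arm(commands=[[0.04,-0.002,-0.0005,0],[0.065,-0.003,-0.0005,0],[0.07,-0.003,-0.0005,0],[0.07,-0.003,-0.0005,0],[0.07,-0.003,-0.0005,0]])

```text
t: 23.97
tcp_pos: [0.4443, 0.2045, 0.0381]
tool_rot: [-0.507, 0.489, 0.525, 0.478]
force: [0.3, 0.2, -1.0]
finger_gap: 0.43
```

Run:
```python
from h import *
go([.4445,.2057,.0175],np.pi/2+.0665)
yaw=.0665; ex=np.array([np.cos(yaw),np.sin(yaw)]); l=np.array([.5992,.216]); s=telemetry.sense()
print('lateral',(s['tcp_pos'][:2]-l)@[-ex[1],ex[0]])
p,im=snap('top'); save(im,'t13',(150,180,250,280),6)
p2,im=snap('scene'); save(im,'s13',(400,150,520,270),5)
print((proj(p,[*(s['tcp_pos'][:2]+.115*ex),.039])-[150,180])*6,(proj(p2,[*(s['tcp_pos'][:2]+.115*ex),.039])-[400,150])*5)
```

```text
t 23.97 tcp [0.4443 0.2045 0.0381] F [ 0.3  0.2 -1. ] gap 0.037 q6 -1.46
shift [ 0.0206 -0.0008  0.001 ] turn -0.0019
lateral -0.001152556460996746
[240.90659493 396.38017217] [200.55415357 407.315627  ]
```

View pics/t13.png

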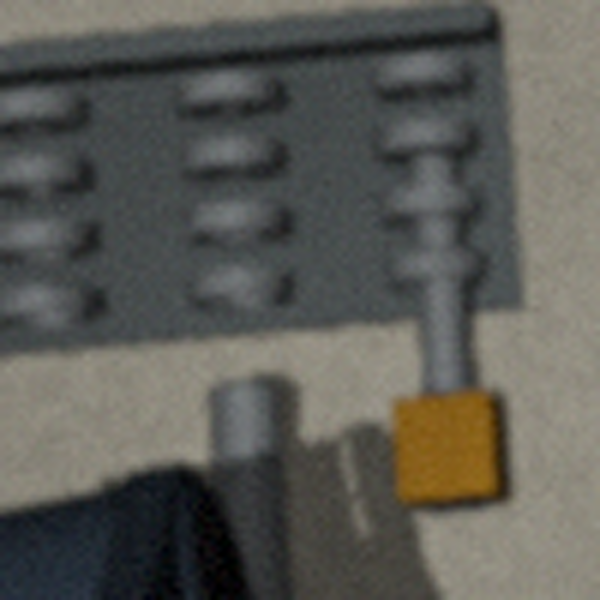

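View pics/s13.png

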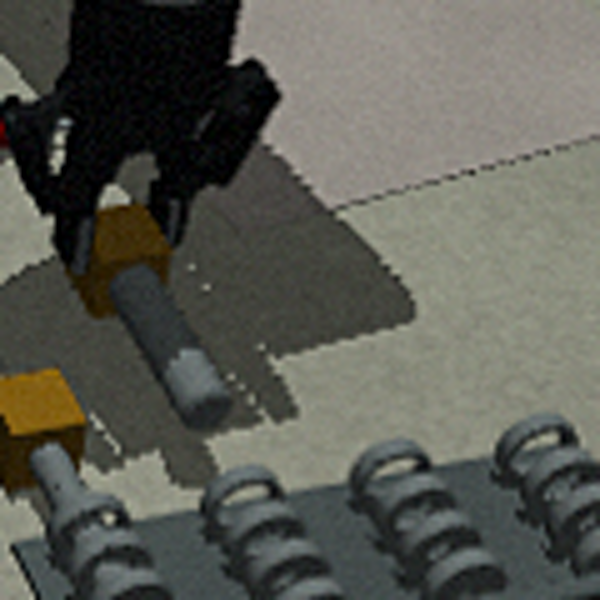

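>>> step_arm(commands=[[0.01,0,0.001,0],[0.019,0,0.001,0],[0.02,-0.01,0.001,0],[0.02,-0.02,0.001,0],[0.02,-0.022,0.001,0],[0.02,-0.022,0.001,0]])

```text
t: 24.57
tcp_pos: [0.4691, 0.2081, 0.0187]
tool_rot: [-0.509, 0.487, 0.523, 0.48]
force: [0.2, -0.2, -1.5]
finger_gap: 0.431
```

Run:
```python
from h import *
go([.4664,.2072,.0175],np.pi/2+.0665)
yaw=.0665; ex=np.array([np.cos(yaw),np.sin(yaw)]); l=np.array([.5992,.216]); s=telemetry.sense()
print('lateral',(s['tcp_pos'][:2]-l)@[-ex[1],ex[0]])
p,im=snap('top'); save(im,'t14',(150,180,250,280),6)
p2,im=snap('scene'); save(im,'s14',(400,190,480,270),7)
```

```text
t 24.57 tcp [0.4691 0.2081 0.0187] F [ 0.2 -0.2 -1.5] gap 0.037 q6 -1.46
shift [ 0.0013  0.0027 -0.0007] turn -0.0013
lateral 0.0007197650193760423
```

View pics/t14.png

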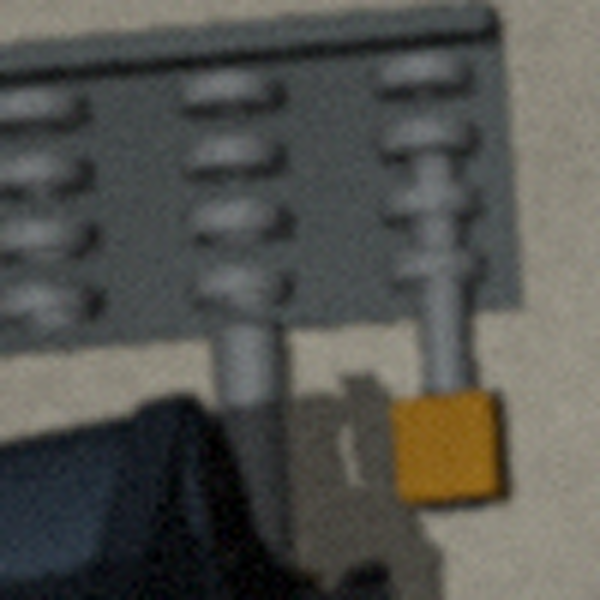

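View pics/s14.png

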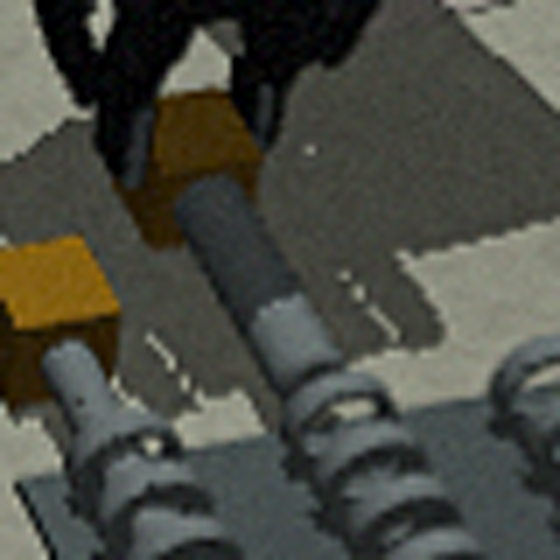

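>>> step_arm(commands=[[0,-0.003,0,0],[0,-0.006,0,0],[0,-0.009,0,0],[0,-0.012,0,0],[0,-0.014,0,0],[0,-0.014,0,0]])

```text
t: 25.17
tcp_pos: [0.4815, 0.2088, 0.0183]
tool_rot: [-0.508, 0.488, 0.524, 0.479]
force: [0.7, 0.2, -2.4]
finger_gap: 0.43
```

>>> step_arm(commands=[[0,-0.002,0,0],[0,-0.004,0,0],[0,-0.006,0,0],[0,-0.008,0,0],[0,-0.008,0,0]])

```text
t: 25.58
tcp_pos: [0.4901, 0.2094, 0.0181]
tool_rot: [-0.508, 0.488, 0.524, 0.479]
force: [-0.1, 0.1, -3.4]
finger_gap: 0.438
```

>>> step_arm(commands=[[0,-0.002,0,0],[0,-0.004,0,0],[0,-0.006,0,0],[0,-0.008,0,0],[0,-0.01,0,0],[0,-0.01,0,0]])

```text
t: 26.08
tcp_pos: [0.5009, 0.2101, 0.0179]
tool_rot: [-0.508, 0.487, 0.524, 0.479]
force: [0.9, -0.1, -3.2]
finger_gap: 0.432
```

>>> step_arm(commands=[[0,-0.002,0,0],[0,-0.004,0,0],[0,-0.006,0,0],[0,-0.007,0,0],[0,-0.007,0,0]])

```text
t: 26.5
tcp_pos: [0.5041, 0.2102, 0.0173]
tool_rot: [-0.507, 0.49, 0.525, 0.477]
force: [-5.7, -1.6, -0.7]
finger_gap: 0.427
```

>>> step_arm(commands=[[0,0.001,0,0],[0,0.001,0,0],[0,0.001,0,0],[0,0.001,0,0]], jaw=0.05)

```text
t: 26.83
tcp_pos: [0.5044, 0.2102, 0.0177]
tool_rot: [-0.507, 0.489, 0.525, 0.478]
force: [0.4, 0.4, -0.8]
finger_gap: 0.584
```

>>> step_arm(commands=[[-0.03,0,0,0],[-0.06,0,0,0],[-0.08,0.02,0,0],[-0.08,0.045,0,0],[-0.08,0.05,0,0],[-0.08,0.05,0,0]])

```text
t: 27.33
tcp_pos: [0.4553, 0.2065, 0.0994]
tool_rot: [-0.507, 0.489, 0.525, 0.477]
force: [0.9, -0.4, -0.1]
finger_gap: 0.585
```

Run:
```python
from h import *
p,im=snap('wrist'); save(im,'w14')
go([.455,.207,.018],np.pi/2+.0665)
```

```text
t 27.38 tcp [0.4572 0.2066 0.0992] F [-0.6 -0.3 -0. ] gap 0.050 q6 -1.45
shift [ 0.0812 -0.0001 -0.0001] turn -0.0011
```

View pics/w14.png

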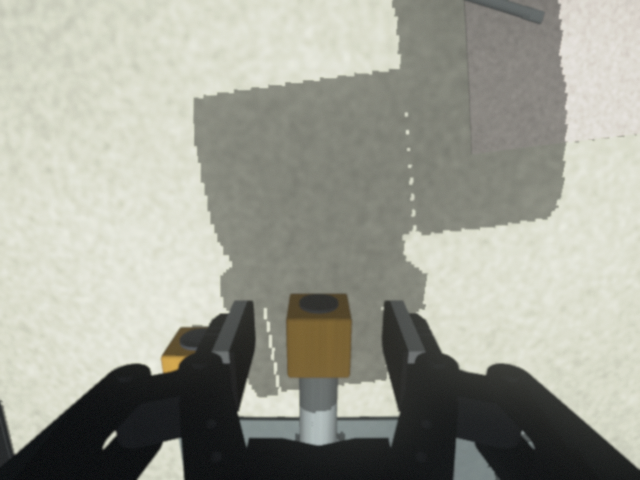

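>>> step_arm(commands=[[0.03,0,0,0],[0.06,0,0,0],[0.081,0,0,0],[0.081,0,0,0],[0.081,0,0,0],[0.081,0,0,0]], jaw=0.0)

```text
t: 27.88
tcp_pos: [0.4564, 0.2072, 0.0184]
tool_rot: [-0.508, 0.488, 0.524, 0.479]
force: [-0.3, 0.3, 0.0]
finger_gap: -0.004
```

>>> step_arm(commands=[[0,-0.004,0,0],[0,-0.008,0,0],[0,-0.012,0,0],[0,-0.016,0,0],[0,-0.018,0,0],[0,-0.018,0,0]])

```text
t: 28.38
tcp_pos: [0.4755, 0.2085, 0.0183]
tool_rot: [-0.508, 0.488, 0.524, 0.479]
force: [-0.6, -0.4, -0.6]
finger_gap: -0.0
```

>>> step_arm(commands=[[0,-0.002,0,0],[0,-0.004,0,0],[0,-0.006,0,0],[0,-0.008,0,0],[0,-0.008,0,0]])

```text
t: 28.8
tcp_pos: [0.4776, 0.2084, 0.0177]
tool_rot: [-0.506, 0.491, 0.527, 0.476]
force: [-8.2, 0.1, 4.7]
finger_gap: 0.001
```

>>> step_arm(commands=[[0,0.015,0,0],[0,0.03,0,0],[-0.04,0.03,0,0],[-0.08,0.03,0,0],[-0.09,0.03,0,0]])

```text
t: 29.22
tcp_pos: [0.4538, 0.2067, 0.1125]
tool_rot: [-0.507, 0.489, 0.525, 0.478]
force: [1.3, -0.9, 0.6]
finger_gap: 0.001
```

Run:
```python
from h import *
q,im=snap('top'); save(im,'t15',(100,140,500,340),2)
for c,a,r in spindles(q,im): print(c.round(1),a,toplane(q,c,.038).round(4),np.round(r[2],1))
go([.45,-.391,.115],np.pi/2+.051)
```

```text
[332.8 136.5] 125 [ 0.802  -0.1169  0.038 ] 90.0
[375.5 203.5] 315 [ 0.643  -0.2084  0.038 ] 90.0
[257.3 203.6] 82 [0.6516 0.0591 0.038 ] 90.0
[317.9 207.6] 299 [ 0.638  -0.0781  0.038 ] 90.0
[223.9 254.2] 309 [0.5385 0.1365 0.038 ] 90.0
[190.7 267.3] 233 [0.511  0.2114 0.038 ] 84.3
[537.7 296.7] 452 [ 0.4238 -0.5543  0.038 ] 84.3
[461.1 286.4] 309 [ 0.4509 -0.3897  0.038 ] 85.2
[623.1 414. ] 93 [ 0.1718 -0.7127  0.038 ] 26.6
[629.1 444. ] 98 [ 0.1104 -0.7191  0.038 ] 26.6
[634.7 474.7] 89 [ 0.0489 -0.724   0.038 ] 90.0
t 29.27 tcp [0.4545 0.2068 0.1128] F [ 1.2 -1.1  0.6] gap -0.000 q6 -1.45
shift [-0.0058  0.0439 -0.5962] turn 0.0148
```

View pics/t15.png

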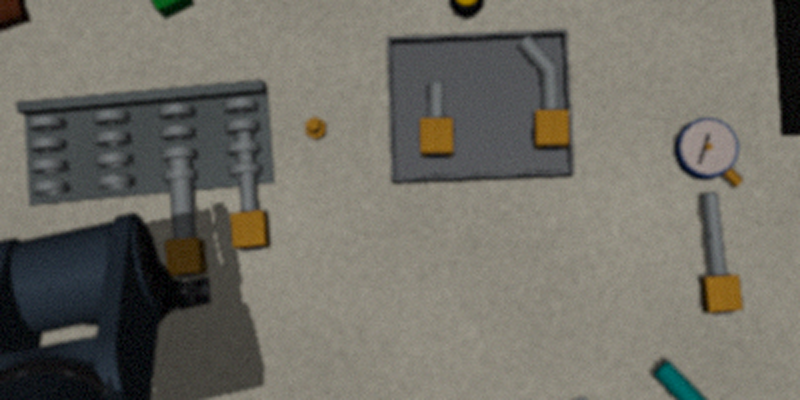

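>>> step_arm(commands=[[-0.006,0.04,-0.596,0.01],[-0.006,0.04,-0.596,0.01],[-0.006,0.04,-0.596,0.01],[-0.006,0.04,-0.596,0.01],[-0.006,0.04,-0.596,0.01],[-0.006,0.04,-0.596,0.01],[-0.006,0.04,-0.596,0.01],[-0.006,0.04,-0.596,0.01]], jaw=0.06)

```text
t: 29.93
tcp_pos: [0.452, -0.1293, 0.1115]
tool_rot: [-0.505, 0.491, 0.522, 0.481]
force: [0.4, 0.0, 0.1]
finger_gap: 0.703
```

Run:
```python
from h import *
go([.45,-.391,.11],np.pi/2+.051)
```

```text
t 29.93 tcp [ 0.452  -0.1293  0.1115] F [0.4 0.  0.1] gap 0.060 q6 -2.13
shift [-2.000e-04  1.650e-02 -2.612e-01] turn 0.0044
```

>>> step_arm(commands=[[0,0.0165,-0.261,0.004],[0,0.0165,-0.261,0.004],[0,0.0165,-0.261,0.004],[0,0.0165,-0.261,0.004],[0,0.0165,-0.261,0.004],[0,0.0165,-0.261,0.004],[0,0.0165,-0.261,0.004],[0,0.0165,-0.261,0.004]])

```text
t: 30.6
tcp_pos: [0.4499, -0.3956, 0.1088]
tool_rot: [-0.504, 0.493, 0.519, 0.483]
force: [-0.4, 0.3, -0.3]
finger_gap: 0.706
```

Run:
```python
from h import *
go([.45,-.391,.014],np.pi/2+.051)
s=telemetry.sense()
p,im=snap('wrist'); save(im,'w15'); print(proj(p,[*s['tcp_pos'][:2],.038]))
```

```text
t 30.60 tcp [ 0.4499 -0.3956  0.1088] F [-0.4  0.3 -0.3] gap 0.060 q6 -2.50
shift [ 0.0948 -0.0028  0.0041] turn -0.0039
[318.26049516 258.9027476 ]
```

View pics/w15.png

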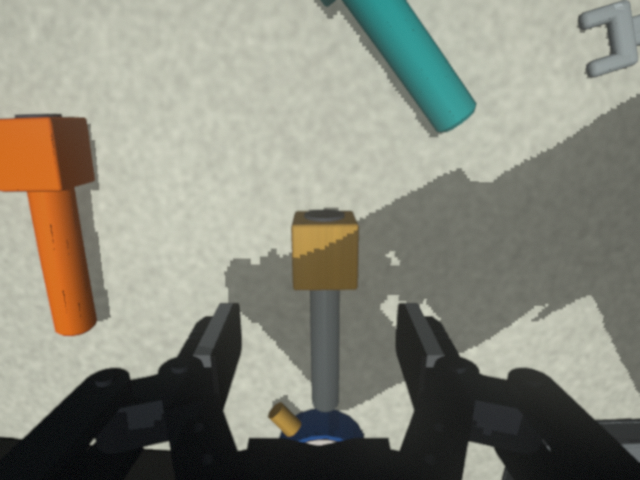

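>>> step_arm(commands=[[0.04,0,0.004,0],[0.075,0,0.004,0],[0.094,0,0.004,0],[0.094,0,0.004,0],[0.094,0,0.004,0]])

```text
t: 31.07
tcp_pos: [0.4458, -0.3843, 0.0134]
tool_rot: [-0.502, 0.492, 0.523, 0.483]
force: [-0.7, -0.2, 0.6]
finger_gap: 0.7
```

>>> step_arm(commands=[[0,0,0,0],[0,0,0,0],[0,0,0,0],[0,0,0,0],[0,0,0,0],[0,0,0,0]], jaw=0.02)

```text
t: 31.57
tcp_pos: [0.4468, -0.3847, 0.0154]
tool_rot: [-0.503, 0.492, 0.522, 0.483]
force: [1.4, 1.5, 6.5]
finger_gap: 0.432
```

>>> step_arm(commands=[[-0.03,0,0,0],[-0.06,0,0,0],[-0.09,0,0,0],[-0.09,0,0,0],[-0.09,0,0,0]])

```text
t: 31.98
tcp_pos: [0.4502, -0.3865, 0.1075]
tool_rot: [-0.504, 0.492, 0.52, 0.482]
force: [0.1, -0.5, -1.8]
finger_gap: 0.431
```

Run:
```python
from h import *
yaw=.0665; ex=np.array([np.cos(yaw),np.sin(yaw)]); l=np.array([.5942,.2908])
print(l-.155*ex)
go([*(l-.155*ex),.11],np.pi/2+yaw)
```

```text
[0.4395426 0.2805001]
t 31.98 tcp [ 0.4502 -0.3865  0.1075] F [ 0.1 -0.5 -1.8] gap 0.037 q6 -2.50
shift [ 0.0018 -0.023   0.6667] turn -0.0161
```

>>> step_arm(commands=[[0,-0.023,0.667,-0.016],[0,-0.023,0.667,-0.016],[0,-0.023,0.667,-0.016],[0,-0.023,0.667,-0.016],[0,-0.023,0.667,-0.016],[0,-0.023,0.667,-0.016],[0,-0.023,0.667,-0.016],[0,-0.023,0.667,-0.016]])

```text
t: 32.65
tcp_pos: [0.4426, -0.05, 0.1074]
tool_rot: [-0.507, 0.488, 0.525, 0.478]
force: [0.1, -0.1, -2.4]
finger_gap: 0.431
```

Run:
```python
from h import *
go([.4395,.2805,.11],np.pi/2+.0665)
```

```text
t 32.65 tcp [ 0.4426 -0.05    0.1074] F [ 0.1 -0.1 -2.4] gap 0.037 q6 -1.99
shift [-0.     -0.0185  0.33  ] turn -0.0012
```

>>> step_arm(commands=[[0,-0.0185,0.33,0],[0,-0.0185,0.33,0],[0,-0.0185,0.33,0],[0,-0.0185,0.33,0],[0,-0.0185,0.33,0],[0,-0.0185,0.33,0],[0,-0.0185,0.33,0],[0,-0.0185,0.33,0]])

```text
t: 33.32
tcp_pos: [0.4375, 0.2821, 0.1085]
tool_rot: [-0.506, 0.49, 0.526, 0.477]
force: [0.8, -0.4, -2.0]
finger_gap: 0.433
```

Run:
```python
from h import *
go([.4395,.2805,.038],np.pi/2+.0665)
```

```text
t 33.32 tcp [0.4375 0.2821 0.1085] F [ 0.8 -0.4 -2. ] gap 0.037 q6 -1.31
shift [ 0.0704 -0.0042 -0.0023] turn -0.0009
```

>>> step_arm(commands=[[0.04,-0.002,-0.001,0],[0.065,-0.003,-0.002,0],[0.07,-0.003,-0.002,0],[0.07,-0.003,-0.002,0],[0.07,-0.003,-0.002,0]])

```text
t: 33.73
tcp_pos: [0.4378, 0.2801, 0.038]
tool_rot: [-0.506, 0.49, 0.526, 0.476]
force: [-0.0, 0.1, -1.7]
finger_gap: 0.431
```

Run:
```python
from h import *
go([.4395,.2805,.0175],np.pi/2+.0665)
yaw=.0665; ex=np.array([np.cos(yaw),np.sin(yaw)]); l=np.array([.5942,.2908]); s=telemetry.sense()
print('lateral',(s['tcp_pos'][:2]-l)@[-ex[1],ex[0]])
p,im=snap('top'); save(im,'t16',(110,180,210,280),6)
p2,im=snap('scene'); save(im,'s16',(420,140,540,260),5)
print((proj(p,[*(s['tcp_pos'][:2]+.115*ex),.039])-[110,180])*6,(proj(p2,[*(s['tcp_pos'][:2]+.115*ex),.039])-[420,140])*5)
```

```text
t 33.73 tcp [0.4378 0.2801 0.038 ] F [-0.   0.1 -1.7] gap 0.037 q6 -1.31
shift [ 0.0205 -0.0024  0.0002] turn -0.0017
lateral -0.0003139938194447573
[279.92256361 419.73320324] [248.34149209 428.98847703]
```

View pics/t16.png

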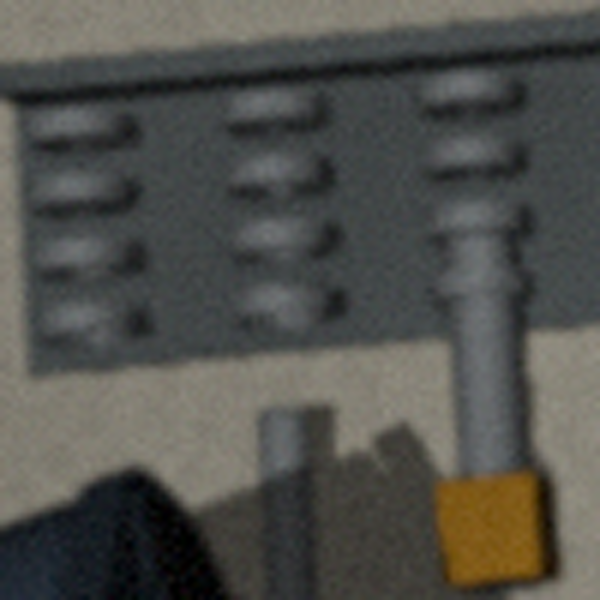

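View pics/s16.png

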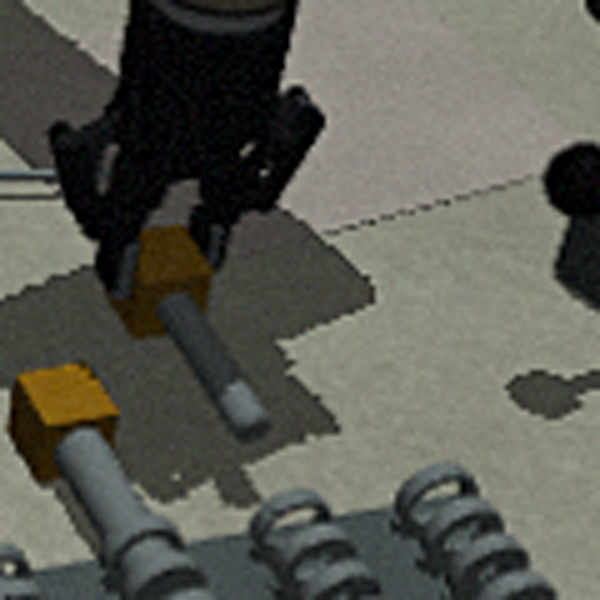

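>>> step_arm(commands=[[0.01,0,0,0],[0.019,0,0,0],[0.021,-0.01,0,0],[0.021,-0.02,0,0],[0.021,-0.028,0,0],[0.021,-0.028,0,0]])

```text
t: 34.33
tcp_pos: [0.4707, 0.2829, 0.0179]
tool_rot: [-0.507, 0.488, 0.524, 0.48]
force: [0.6, 0.9, -2.0]
finger_gap: 0.429
```

Run:
```python
from h import *
yaw=.0665; ex=np.array([np.cos(yaw),np.sin(yaw)]); l=np.array([.5942,.2908]); s=telemetry.sense()
go([*(l-.126*ex),.0165],np.pi/2+yaw)
print('lateral',(s['tcp_pos'][:2]-l)@[-ex[1],ex[0]],'s',(s['tcp_pos'][:2]-l)@ex)
p2,im=snap('scene'); save(im,'s17',(430,170,530,270),6)
```

```text
t 34.33 tcp [0.4707 0.2829 0.0179] F [ 0.6  0.9 -2. ] gap 0.037 q6 -1.33
shift [ 0.0014  0.0022 -0.0003] turn -0.0031
lateral 0.00031593951544018847 s -0.12371512249184718
```

View pics/s17.png

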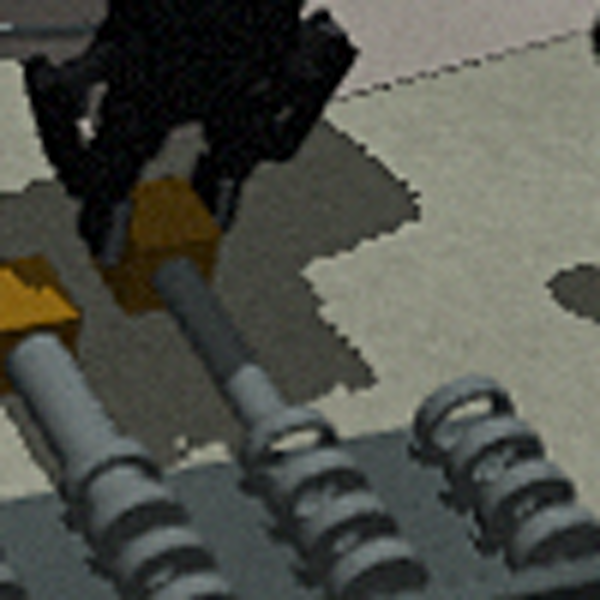

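Aligned with the ring mouth. Advance.

>>> step_arm(commands=[[0.001,-0.005,0,0],[0.001,-0.01,0,0],[0.001,-0.015,0,0],[0.001,-0.02,0,0],[0.001,-0.024,0,0],[0.001,-0.024,0,0]])

```text
t: 34.88
tcp_pos: [0.4944, 0.2843, 0.0163]
tool_rot: [-0.507, 0.488, 0.524, 0.48]
force: [-0.1, 1.2, -2.1]
finger_gap: 0.436
```

>>> step_arm(commands=[[0,-0.003,0,0],[0,-0.006,0,0],[0,-0.009,0,0],[0,-0.012,0,0],[0,-0.014,0,0],[0,-0.014,0,0]])

```text
t: 35.38
tcp_pos: [0.5089, 0.2855, 0.0159]
tool_rot: [-0.507, 0.488, 0.524, 0.48]
force: [-0.0, 1.3, -2.7]
finger_gap: 0.429
```

>>> step_arm(commands=[[0,-0.002,0,0],[0,-0.004,0,0],[0,-0.006,0,0],[0,-0.008,0,0],[0,-0.008,0,0]])

```text
t: 35.8
tcp_pos: [0.5176, 0.2861, 0.0157]
tool_rot: [-0.507, 0.487, 0.524, 0.48]
force: [0.1, 2.6, -2.3]
finger_gap: 0.431
```

>>> step_arm(commands=[[0,0,0.001,0],[0,-0.002,0.0015,0],[0,-0.004,0.0015,0],[0,-0.005,0.0015,0],[0,-0.005,0.0015,0]])

```text
t: 36.22
tcp_pos: [0.5231, 0.2879, 0.0157]
tool_rot: [-0.507, 0.487, 0.524, 0.48]
force: [-1.2, 0.1, -2.0]
finger_gap: 0.432
```

>>> step_arm(commands=[[0,-0.001,0,0],[0,-0.002,0,0],[0,-0.003,0,0],[0,-0.004,0,0],[0,-0.004,0,0]])

```text
t: 36.63
tcp_pos: [0.526, 0.288, 0.0154]
tool_rot: [-0.507, 0.488, 0.524, 0.48]
force: [-2.1, 0.5, -0.2]
finger_gap: 0.431
```

>>> step_arm(commands=[[0,-0.002,0,0],[0,-0.003,0,0],[0,-0.004,0,0],[0,-0.005,0,0],[0,-0.005,0,0]])

```text
t: 37.05
tcp_pos: [0.5263, 0.2881, 0.0154]
tool_rot: [-0.505, 0.491, 0.527, 0.477]
force: [-9.5, -0.1, 5.2]
finger_gap: 0.431
```

>>> step_arm(commands=[[0,0.001,0,0],[0,0.001,0,0],[0,0.001,0,0],[0,0.001,0,0]], jaw=0.05)

```text
t: 37.38
tcp_pos: [0.5269, 0.2882, 0.0158]
tool_rot: [-0.505, 0.49, 0.526, 0.478]
force: [-0.2, -0.1, 0.2]
finger_gap: 0.582
```

>>> step_arm(commands=[[-0.03,0,0,0],[-0.06,0,0,0],[-0.08,0.02,0,0],[-0.08,0.045,0,0],[-0.08,0.05,0,0],[-0.08,0.05,0,0]])

```text
t: 37.88
tcp_pos: [0.4783, 0.2842, 0.0976]
tool_rot: [-0.505, 0.49, 0.526, 0.477]
force: [-0.9, -0.2, -0.5]
finger_gap: 0.58
```

Run:
```python
from h import *
p,im=snap('wrist'); save(im,'w18')
go([.478,.2848,.018],np.pi/2+.0665)
```

```text
t 37.93 tcp [0.48   0.2845 0.0974] F [ 1.1 -0.1  0. ] gap 0.050 q6 -1.33
shift [ 0.0794 -0.0005 -0.0003] turn -0.0025
```

View pics/w18.png

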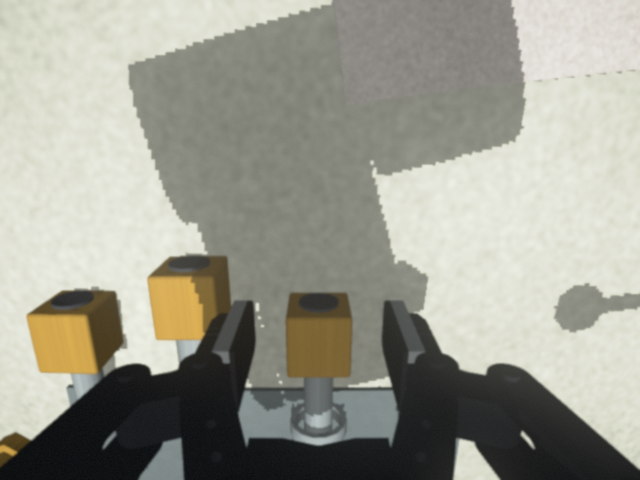

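>>> step_arm(commands=[[0.03,0,0,0],[0.06,0,0,0],[0.08,0,0,0],[0.08,0,0,0],[0.08,0,0,0],[0.08,0,0,0]], jaw=0.0)

```text
t: 38.43
tcp_pos: [0.479, 0.2853, 0.0176]
tool_rot: [-0.506, 0.489, 0.525, 0.479]
force: [-0.2, 1.0, 0.9]
finger_gap: 0.0
```

>>> step_arm(commands=[[0,-0.004,0,0],[0,-0.008,0,0],[0,-0.012,0,0],[0,-0.015,0,0],[0,-0.016,0,0],[0,-0.016,0,0]])

```text
t: 38.93
tcp_pos: [0.4957, 0.2864, 0.0175]
tool_rot: [-0.506, 0.489, 0.525, 0.479]
force: [-0.7, -0.4, 0.4]
finger_gap: 0.002
```

>>> step_arm(commands=[[0,-0.002,0,0],[0,-0.004,0,0],[0,-0.006,0,0],[0,-0.008,0,0],[0,-0.008,0,0]])

```text
t: 39.35
tcp_pos: [0.4978, 0.2861, 0.0169]
tool_rot: [-0.503, 0.492, 0.528, 0.475]
force: [-8.9, 0.1, 7.7]
finger_gap: -0.003
```

>>> step_arm(commands=[[0,0.015,0,0],[0,0.03,0,0],[-0.04,0.03,0,0],[-0.08,0.03,0,0],[-0.1,0.03,0,0],[-0.14,0.03,0,0],[-0.16,0.03,0,0]])

```text
t: 39.93
tcp_pos: [0.4763, 0.2839, 0.1817]
tool_rot: [-0.505, 0.49, 0.527, 0.477]
force: [1.4, 1.0, -0.1]
finger_gap: 0.003
```

>>> step_arm(commands=[[0,0.08,0,0],[0,0.08,0,0],[0,0.08,0,0],[0,0.08,0,0]])

```text
t: 40.27
tcp_pos: [0.3942, 0.2785, 0.1849]
tool_rot: [-0.505, 0.49, 0.527, 0.476]
force: [1.1, 0.4, -0.2]
finger_gap: -0.001
```

Run:
```python
from h import *
go([.42,.2,.2],np.pi/2+.0665)
p,im=snap('top'); save(im,'t19',(100,170,260,290),5)
p,im=snap('scene'); save(im,'s19',(390,180,550,300),5); save(im,'s20',(240,240,370,340),6)
```

```text
t 40.27 tcp [0.3942 0.2785 0.1849] F [ 1.1  0.4 -0.2] gap -0.000 q6 -1.28
shift [-0.0166 -0.0201 -0.0799] turn -0.0013
```

View pics/t19.png

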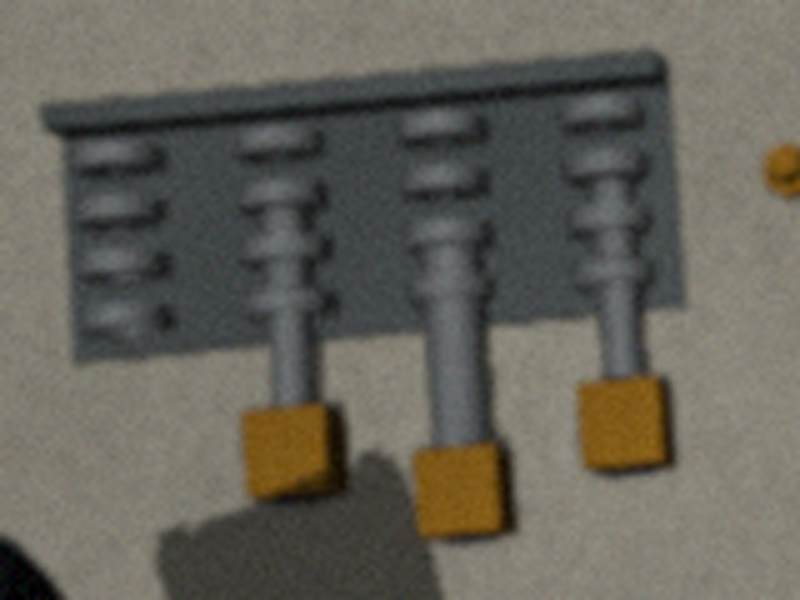

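View pics/s19.png

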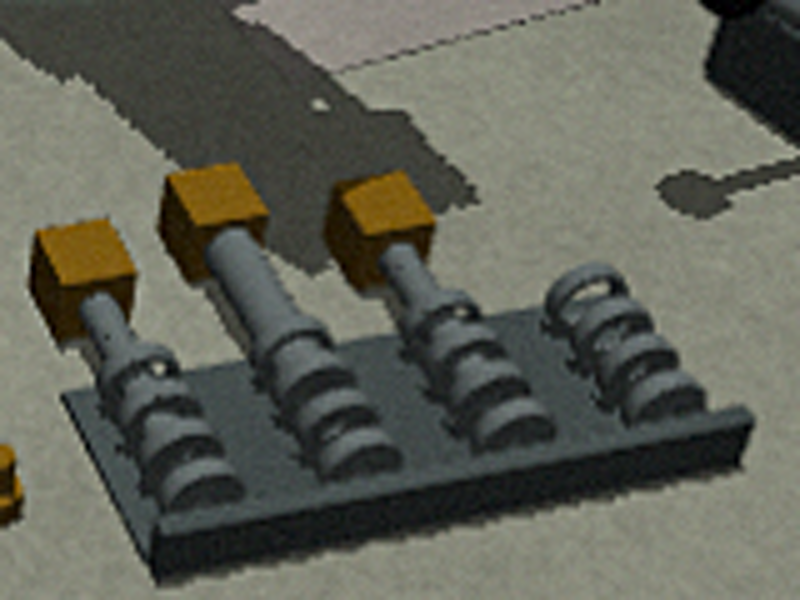

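View pics/s20.png

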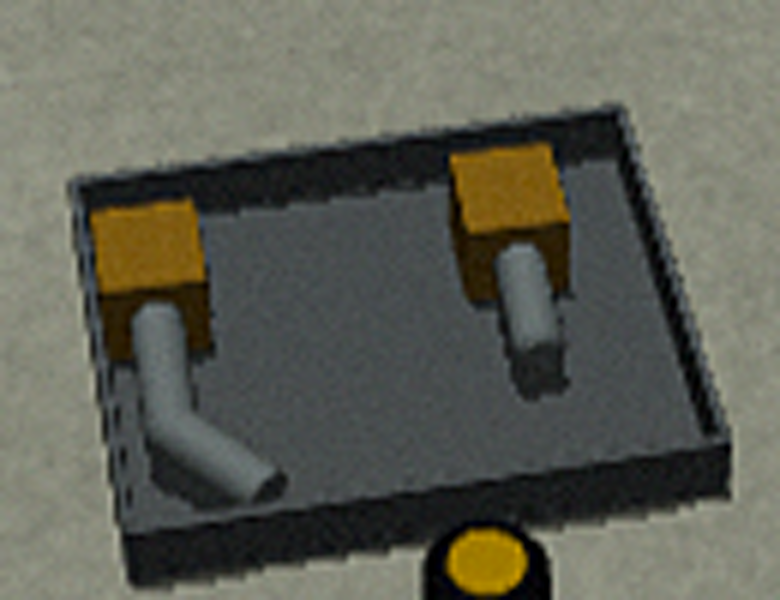

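Run:
```python
from h import *
yaw=.0665; ex=np.array([np.cos(yaw),np.sin(yaw)]);ey=np.array([-ex[1],ex[0]]); o=np.array([.59672625,.25341496])
for n in ('top',):
  acc={}
  for k in range(4):
    p,im=snap(n)
    for c,a,r in spindles(p,im):
        X=toplane(p,c,.038)[:2]-o
        if abs(X@ey)<.15 and -.15<X@ex<0.03: acc.setdefault(round(X@ey/.0375),[]).append([X@ex,X@ey,a])
  for k,v in acc.items(): print(n,k,np.mean(v,0).round(4))
# plate front edge refined by gradient along lanes gaps
p,im=snap('top'); g=cv2.GaussianBlur(cv2.cvtColor(im,cv2.COLOR_RGB2GRAY),(3,3),0).astype(float)
for yy in (.13,.075,.065,0.005,-.005,-.07,-.08,-.13):
    ss=np.arange(-.03,.012,.0005); v=[]
    for t in ss:
        u=proj(p,[*(o+t*ex+yy*ey),.004]); v.append(cv2.getRectSubPix(g.astype(np.float32),(1,1),tuple(map(float,u)))[0,0])
    d=np.gradient(np.array(v)); w=np.clip(-d,0,None)**2; print(yy,(ss@w/w.sum()).round(4))
```

```text
top -3 [-6.6000e-02 -1.1340e-01  2.9625e+02]
top 1 [-6.2400e-02  3.8700e-02  2.6775e+02]
top -1 [-8.980e-02 -3.740e-02  3.095e+02]
0.13 -0.0092
0.075 -0.01
0.065 -0.0105
0.005 -0.0109
-0.005 -0.0109
-0.07 -0.0119
-0.08 -0.0113
-0.13 -0.0107
```

Run:
```python
from h import *
go([.53,.1365,.15],np.pi/2+.0625)
```

```text
t 40.62 tcp [0.3975 0.2789 0.1843] F [-0.5  0.2 -0.5] gap -0.000 q6 -1.28
shift [ 0.0285 -0.1243 -0.1508] turn 0.0007
```

>>> step_arm(commands=[[0.028,-0.124,-0.151,0],[0.028,-0.124,-0.151,0],[0.028,-0.124,-0.151,0],[0.028,-0.124,-0.151,0],[0.028,-0.124,-0.151,0],[0.028,-0.124,-0.151,0],[0.028,-0.124,-0.151,0]], jaw=0.052)

```text
t: 41.2
tcp_pos: [0.5312, 0.1345, 0.1496]
tool_rot: [-0.503, 0.492, 0.526, 0.478]
force: [-0.2, 1.7, -0.6]
finger_gap: 0.609
```

Run:
```python
from h import *
go([.532,.1365,.017],np.pi/2+.0625)
p,im=snap('wrist'); save(im,'w20')
```

```text
t 41.20 tcp [0.5312 0.1345 0.1496] F [-0.2  1.7 -0.6] gap 0.052 q6 -1.60
shift [ 0.1325 -0.0057  0.0006] turn -0.0032
```

View pics/w20.png

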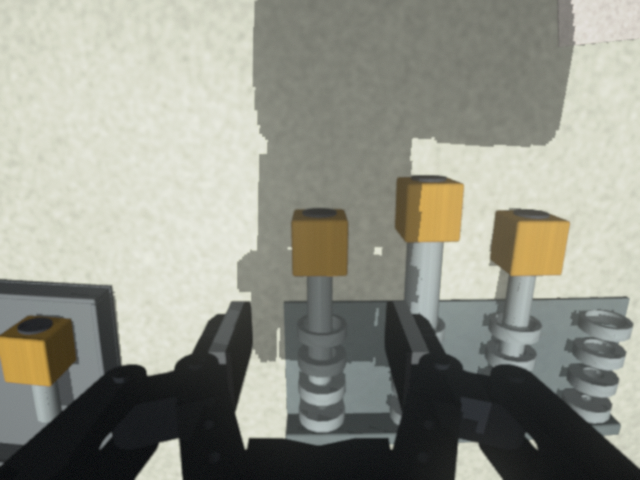

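Run:
```python
import cv2
im=cv2.imread('pics/w20.png'); c=im[200:440,270:380]; cv2.imwrite('pics/w20z.png',cv2.resize(c,None,fx=2.5,fy=2.5,interpolation=cv2.INTER_CUBIC))
```

```text
(no output)
```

View pics/w20z.png

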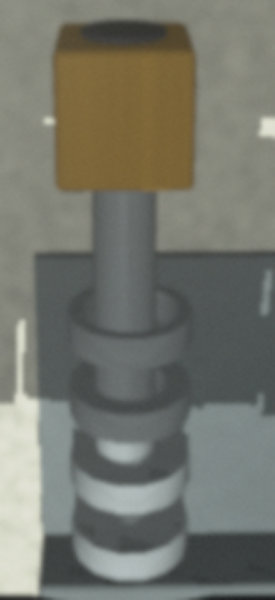

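>>> step_arm(commands=[[0.04,-0.003,0,0],[0.08,-0.003,0,0],[0.115,-0.003,0,0],[0.132,-0.003,0,0],[0.132,-0.003,0,0],[0.132,-0.003,0,0]])

```text
t: 41.75
tcp_pos: [0.5264, 0.1379, 0.0173]
tool_rot: [-0.503, 0.492, 0.528, 0.476]
force: [1.0, -0.1, 0.4]
finger_gap: 0.612
```

>>> step_arm(commands=[[0,0,0,0],[0,0,0,0],[0,0,0,0],[0,0,0,0],[0,0,0,0],[0,0,0,0]], jaw=0.02)

```text
t: 42.25
tcp_pos: [0.5271, 0.1385, 0.0191]
tool_rot: [-0.504, 0.491, 0.527, 0.477]
force: [-1.9, 2.3, 6.9]
finger_gap: 0.427
```

>>> step_arm(commands=[[0,-0.001,0,0],[0,-0.002,0,0],[0,-0.003,0,0],[0,-0.003,0,0]])

```text
t: 42.58
tcp_pos: [0.5275, 0.1386, 0.0191]
tool_rot: [-0.502, 0.492, 0.529, 0.475]
force: [-6.2, 0.8, 4.0]
finger_gap: 0.432
```

>>> step_arm(commands=[[0,-0.001,-0.001,0],[0,-0.002,-0.001,0],[0,-0.003,-0.001,0],[0,-0.003,-0.001,0]])

```text
t: 42.92
tcp_pos: [0.5273, 0.1379, 0.0192]
tool_rot: [-0.501, 0.494, 0.53, 0.474]
force: [-6.5, 0.1, 6.4]
finger_gap: 0.432
```

>>> step_arm(commands=[[0,0.001,0,0],[0,0.001,0,0],[0,0.001,0,0],[0,0.001,0,0]], jaw=0.052)

```text
t: 43.25
tcp_pos: [0.5279, 0.1377, 0.0195]
tool_rot: [-0.501, 0.493, 0.53, 0.474]
force: [0.5, -0.0, -0.0]
finger_gap: 0.612
```

>>> step_arm(commands=[[-0.04,0,0,0],[-0.08,0,0,0],[-0.11,0,0,0],[-0.13,0,0,0],[-0.13,0,0,0]])

```text
t: 43.67
tcp_pos: [0.5384, 0.1367, 0.154]
tool_rot: [-0.504, 0.49, 0.527, 0.477]
force: [-0.8, 0.3, 0.2]
finger_gap: 0.612
```

Run:
```python
from h import *
go([.482,.134,.1],np.pi/2+.0625)
p,im=snap('wrist'); save(im,'w21',(270,200,380,440),2.5)
```

```text
t 43.67 tcp [0.5384 0.1367 0.154 ] F [-0.8  0.3  0.2] gap 0.052 q6 -1.60
shift [0.056  0.0545 0.0003] turn 0.0005
```

View pics/w21.png

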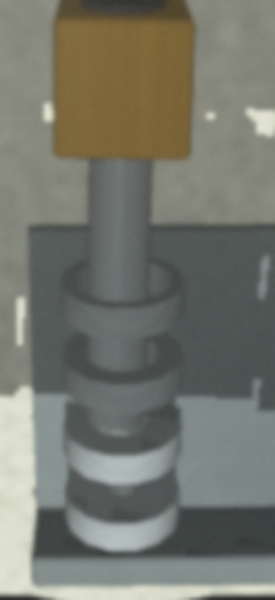

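>>> step_arm(commands=[[0.02,0.03,0,0],[0.056,0.0545,0,0],[0.056,0.0545,0,0],[0.056,0.0545,0,0]], jaw=0.0)

```text
t: 44.05
tcp_pos: [0.4758, 0.1335, 0.0953]
tool_rot: [-0.501, 0.494, 0.53, 0.474]
force: [0.5, 0.6, 0.1]
finger_gap: 0.045
```

Run:
```python
from h import *
go([.484,.1345,.018],np.pi/2+.0625)
```

```text
t 44.05 tcp [0.4758 0.1335 0.0953] F [0.5 0.6 0.1] gap 0.004 q6 -1.60
shift [ 0.0769 -0.012  -0.0003] turn 0.0003
```

>>> step_arm(commands=[[0.03,-0.006,0,0],[0.06,-0.006,0,0],[0.077,-0.006,0,0],[0.077,-0.008,0,0],[0.077,-0.008,0,0],[0.077,-0.008,0,0]])

```text
t: 44.55
tcp_pos: [0.4818, 0.1346, 0.0187]
tool_rot: [-0.501, 0.493, 0.529, 0.475]
force: [0.0, -0.2, 0.1]
finger_gap: 0.004
```

Run:
```python
from h import *
go([.503,.1355,.018],np.pi/2+.0625)
```

```text
t 44.55 tcp [0.4818 0.1346 0.0187] F [ 0.  -0.2  0.1] gap 0.000 q6 -1.61
shift [-0.0003 -0.0212 -0.0004] turn 0.0002
```

>>> step_arm(commands=[[0,-0.005,0,0],[0,-0.01,0,0],[0,-0.015,0,0],[0,-0.019,0,0],[0,-0.02,0,0],[0,-0.02,0,0]])

```text
t: 45.05
tcp_pos: [0.5026, 0.1359, 0.018]
tool_rot: [-0.502, 0.493, 0.529, 0.475]
force: [-0.1, -0.8, 0.0]
finger_gap: 0.002
```

>>> step_arm(commands=[[0,-0.002,0,0],[0,-0.004,0,0],[0,-0.006,0,0],[0,-0.008,0,0],[0,-0.01,0,0],[0,-0.01,0,0]])

```text
t: 45.55
tcp_pos: [0.5055, 0.1362, 0.0172]
tool_rot: [-0.498, 0.496, 0.533, 0.471]
force: [-9.7, -2.0, 7.9]
finger_gap: -0.002
```

>>> step_arm(commands=[[0,0.015,0,0],[0,0.03,0,0],[-0.04,0.03,0,0],[-0.08,0.03,0,0],[-0.12,0.05,0,0],[-0.15,0.08,0,0],[-0.15,0.08,0,0]])

```text
t: 46.13
tcp_pos: [0.4329, 0.1303, 0.176]
tool_rot: [-0.499, 0.495, 0.532, 0.472]
force: [-1.1, 0.4, -0.2]
finger_gap: -0.003
```

>>> step_arm(commands=[[0,0.03,-0.25,0],[0,0.03,-0.25,0],[0,0.03,-0.25,0],[0,0.03,-0.25,0],[0,0.03,-0.25,0],[0,0.03,-0.25,0],[0,0.03,-0.25,0],[0,0.03,-0.25,0]])

```text
t: 46.8
tcp_pos: [0.4195, -0.1237, 0.1744]
tool_rot: [-0.498, 0.496, 0.53, 0.473]
force: [0.2, -0.6, 0.2]
finger_gap: -0.004
```

Run:
```python
from h import *
yaw=.0665; ex=np.array([np.cos(yaw),np.sin(yaw)]);ey=np.array([-ex[1],ex[0]]); o=np.array([.59672625,.25341496])
p,im=snap('top'); save(im,'t22',(100,170,260,290),5)
for c,a,r in spindles(p,im):
    X=toplane(p,c,.038)[:2]; Y=X-o
    print(c.round(1),a,X.round(4),'lane frame',(Y@ex).round(4),(Y@ey).round(4))
p,im=snap('scene'); save(im,'s22')
```

```text
[332.9 136.5] 128 [ 0.8021 -0.1172] lane frame 0.1803 -0.3835
[375.5 203.5] 315 [ 0.643  -0.2084] lane frame 0.0155 -0.4639
[257.4 203.7] 82 [0.6514 0.059 ] lane frame 0.0416 -0.1977
[317.9 207.5] 300 [ 0.6382 -0.0781] lane frame 0.0194 -0.3335
[223.4 254.4] 299 [0.538  0.1374] lane frame -0.0663 -0.1118
[157.1 259.9] 300 [0.5301 0.2869] lane frame -0.0642 0.0379
[191.6 267.8] 304 [0.5098 0.2094] lane frame -0.0896 -0.0382
[537.7 295.9] 469 [ 0.4253 -0.5544] lane frame -0.2247 -0.7947
[622.9 414. ] 95 [ 0.1718 -0.7125] lane frame -0.4882 -0.9356
[629.1 444. ] 98 [ 0.1105 -0.7191] lane frame -0.5498 -0.9381
[634.6 474.6] 90 [ 0.049 -0.724] lane frame -0.6114 -0.9388
```

View pics/t22.png

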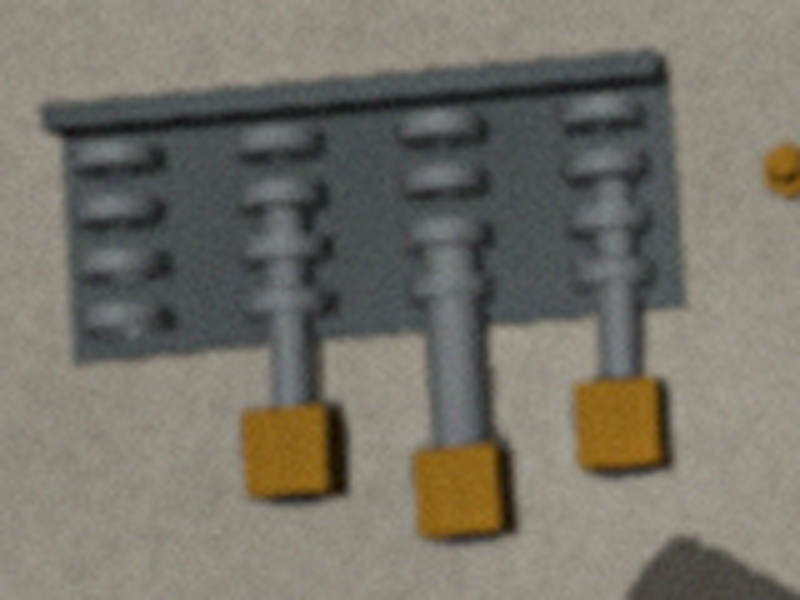

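View pics/s22.png

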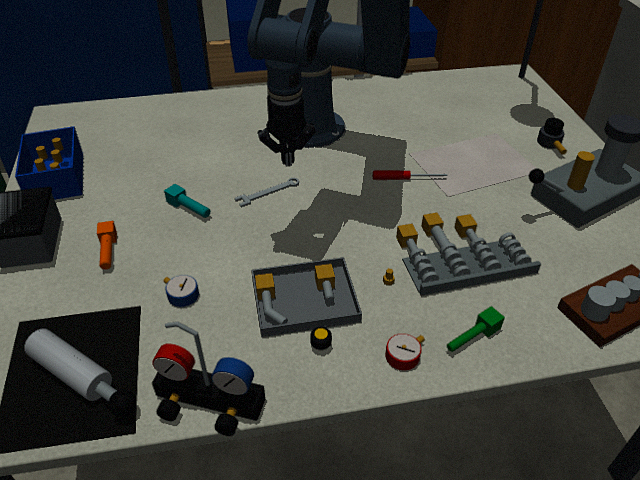

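Run:
```python
from h import *
go([.66,.17,.13],np.pi/2+.0585)
```

```text
t 46.90 tcp [ 0.4186 -0.1205  0.1743] F [ 0.7 -0.1  0.3] gap 0.000 q6 -2.14
shift [ 0.0329 -0.2616  0.2741] turn 0.0047
```

>>> step_arm(commands=[[0.0,-0.26,0.274,0],[0.0,-0.26,0.274,0],[0.0,-0.26,0.274,0],[0.0,-0.26,0.274,0],[0.0,-0.26,0.274,0],[0.0,-0.26,0.274,0],[0.0,-0.26,0.274,0],[0.0,-0.26,0.274,0]])

```text
t: 47.57
tcp_pos: [0.6312, 0.1401, 0.1637]
tool_rot: [-0.499, 0.495, 0.534, 0.47]
force: [0.6, -0.8, 0.7]
finger_gap: 0.002
```

Run:
```python
from h import *
go([.66,.17,.12],np.pi/2+.0585)
```

```text
t 47.57 tcp [0.6312 0.1401 0.1637] F [ 0.6 -0.8  0.7] gap 0.000 q6 -1.60
shift [ 0.0422 -0.0333  0.0273] turn 0.0089
```

>>> step_arm(commands=[[0.02,-0.033,0.02,0],[0.03,-0.033,0.025,0],[0.03,-0.033,0.027,0],[0.03,-0.033,0.027,0]])

```text
t: 47.9
tcp_pos: [0.6574, 0.1719, 0.1302]
tool_rot: [-0.499, 0.495, 0.536, 0.468]
force: [-0.3, 0.1, 0.3]
finger_gap: 0.001
```

Run:
```python
from h import *
p,im=snap('wrist'); save(im,'w23'); save(im,'w23z',(110,130,480,350),2.1)
print(p['origin'])
```

```text
[0.5878758  0.16473156 0.27802419]
```

View pics/w23.png

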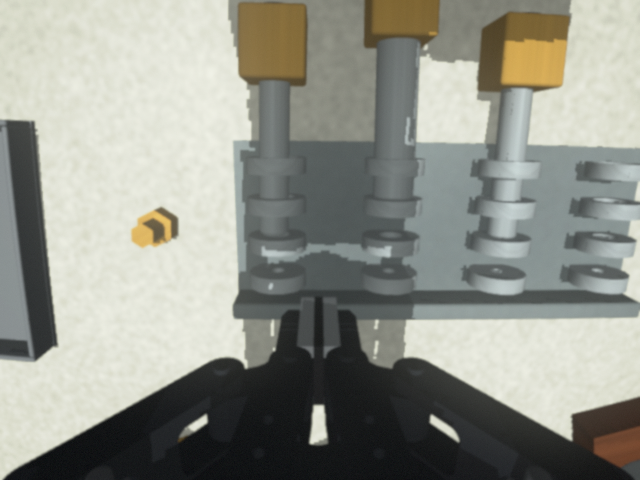

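View pics/w23z.png

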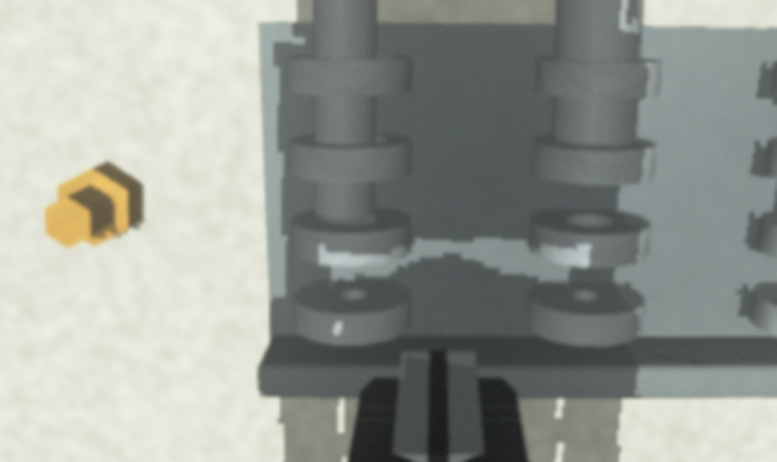

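Run:
```python
from h import *
p,im=snap('wrist')
save(im,'w24a',(225,130,325,300),3.5); save(im,'w24b',(440,70,560,300),2.6)
f=lambda u:(u[0]/2.1+110,u[1]/2.1+130)
def yawof(a,b,za,zb=None):
    A=toplane(p,a,za);B=toplane(p,b,zb or za); d=B-A; return A[:2].round(4),B[:2].round(4),np.arctan2(d[1],d[0]).round(4)
print('plate edge',yawof((637,148),(235,142),.004), '-> +pi/2')
print('shaft4',yawof(f((346,10)),f((345.5,200)),.0285))
print('rings4',yawof(f((350,65)),f((352,300)),.038))
for q in ([-.501,.494,.53,.474],[-.513,.484,.52,.482]):
    z=R.from_quat(q).apply([0,0,1]); print(np.arctan2(z[1],z[0])-np.pi/2)
```

```text
plate edge (array([0.5778, 0.3913]), array([0.5955, 0.1119]), np.float64(-1.5073)) -> +pi/2
shaft4 (array([0.5891, 0.1404]), array([0.645 , 0.1427]), np.float64(0.0411))
rings4 (array([0.604 , 0.1431]), array([0.6735, 0.1467]), np.float64(0.0524))
0.06275421819262661
0.06698504868212107
```

View pics/w24a.png

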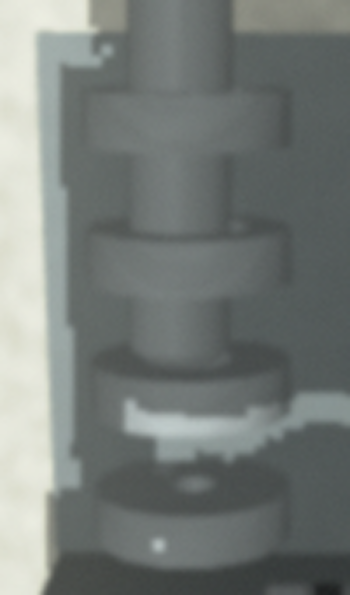

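View pics/w24b.png

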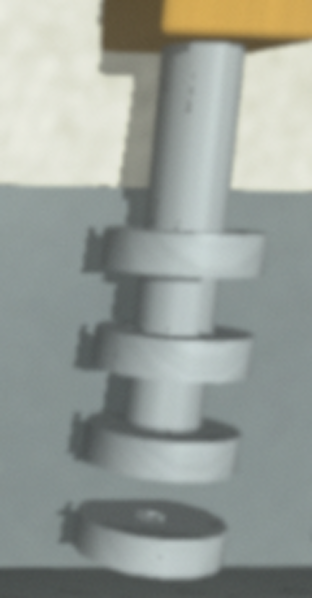

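Run:
```python
from h import *
go([.532,.1382,.12],np.pi/2+.07)
```

```text
t 48.00 tcp [0.659  0.1697 0.1324] F [-0.4 -0.1 -0.1] gap 0.000 q6 -1.56
shift [ 0.0198  0.1279 -0.0229] turn -0.0017
```

>>> step_arm(commands=[[0,0.128,-0.023,-0.002],[0,0.128,-0.023,-0.002],[0,0.128,-0.023,-0.002],[0,0.128,-0.023,-0.002],[0,0.128,-0.023,-0.002],[0,0.128,-0.023,-0.002]], jaw=0.054)

```text
t: 48.5
tcp_pos: [0.534, 0.1371, 0.1415]
tool_rot: [-0.5, 0.494, 0.533, 0.471]
force: [0.7, 0.8, 0.2]
finger_gap: 0.629
```

Run:
```python
from h import *
go([.534,.1382,.018],np.pi/2+.07)
```

```text
t 48.50 tcp [0.534  0.1371 0.1415] F [0.7 0.8 0.2] gap 0.054 q6 -1.60
shift [ 0.1233 -0.007  -0.0004] turn -0.0013
```

Run:
```python
from h import *
print(R.from_quat(telemetry.sense()['tool_rot']).as_matrix().round(4))
```

```text
[[-0.057  -0.996  -0.0686]
 [ 0.0083 -0.0692  0.9976]
 [-0.9983  0.0563  0.0122]]
```

>>> step_arm(commands=[[0.04,-0.002,0,0],[0.08,-0.004,0,0],[0.11,-0.006,0,0],[0.123,-0.007,0,0],[0.123,-0.007,0,0],[0.123,-0.007,0,0]])

```text
t: 49.0
tcp_pos: [0.5355, 0.1385, 0.0184]
tool_rot: [-0.5, 0.494, 0.533, 0.471]
force: [1.0, 0.7, 0.2]
finger_gap: 0.63
```

>>> step_arm(commands=[[0,0,0,0],[0,0,0,0],[0,0,0,0],[0,0,0,0],[0,0,0,0],[0,0,0,0]], jaw=0.02)

```text
t: 49.5
tcp_pos: [0.5377, 0.1385, 0.0204]
tool_rot: [-0.502, 0.492, 0.532, 0.472]
force: [1.0, 0.3, 7.1]
finger_gap: 0.43
```

Run:
```python
from h import *
go([.532,.1382,.018],np.pi/2+.07)
```

```text
t 49.50 tcp [0.5377 0.1385 0.0204] F [1.  0.3 7.1] gap 0.037 q6 -1.61
shift [0.0027 0.0056 0.0001] turn -0.0014
```

>>> step_arm(commands=[[0,0.002,0,0],[0,0.004,0,0],[0,0.004,0.0005,-0.006],[0,0.004,0.001,-0.01],[0,0.004,0.001,-0.01]])

```text
t: 49.92
tcp_pos: [0.5328, 0.1392, 0.0205]
tool_rot: [-0.504, 0.49, 0.535, 0.469]
force: [-1.5, -0.7, 0.4]
finger_gap: 0.426
```

>>> step_arm(commands=[[0,-0.001,0,0],[0,-0.002,0,0],[0,-0.003,0,0],[0,-0.004,0,0],[0,-0.004,0,0]])

```text
t: 50.33
tcp_pos: [0.5367, 0.1397, 0.0205]
tool_rot: [-0.504, 0.49, 0.535, 0.469]
force: [-3.8, -0.4, 4.2]
finger_gap: 0.43
```

>>> step_arm(commands=[[0,-0.001,0,0],[0,-0.002,0,0],[0,-0.003,0,0],[0,-0.003,0,0]])

```text
t: 50.67
tcp_pos: [0.5382, 0.1399, 0.0205]
tool_rot: [-0.503, 0.491, 0.536, 0.468]
force: [-5.2, -0.8, 7.4]
finger_gap: 0.43
```

>>> step_arm(commands=[[0,-0.002,0,0],[0,-0.003,0,0],[0,-0.003,0.0008,0],[0,-0.003,-0.0008,0],[0,-0.003,0,0]])

```text
t: 51.08
tcp_pos: [0.5387, 0.1398, 0.0205]
tool_rot: [-0.501, 0.492, 0.537, 0.467]
force: [-6.7, -4.9, 8.5]
finger_gap: 0.435
```

>>> step_arm(commands=[[0,0,0,0],[0,0,0,0],[0,0,0,0],[0,0,0,0]], jaw=0.052)

```text
t: 51.42
tcp_pos: [0.54, 0.1398, 0.0205]
tool_rot: [-0.502, 0.492, 0.536, 0.468]
force: [-0.3, 0.5, -0.5]
finger_gap: 0.608
```

>>> step_arm(commands=[[-0.04,0,0,0],[-0.08,0,0,0],[-0.11,0,0,0],[-0.11,-0.04,0,0],[-0.11,-0.08,0.0,0],[-0.11,-0.12,0.03,0],[-0.11,-0.12,0.03,0]])

```text
t: 52.0
tcp_pos: [0.6702, 0.1809, 0.1244]
tool_rot: [-0.504, 0.489, 0.534, 0.471]
force: [1.3, -0.7, -0.5]
finger_gap: 0.606
```

Run:
```python
from h import *
go([.66,.17,.13])
p,im=snap('wrist'); save(im,'w25'); save(im,'w25a',(180,80,380,300),2.7)
```

```text
t 52.00 tcp [0.6702 0.1809 0.1244] F [ 1.3 -0.7 -0.5] gap 0.052 q6 -1.56
shift [-0.0053  0.0113 -0.01  ] turn 0
```

View pics/w25.png

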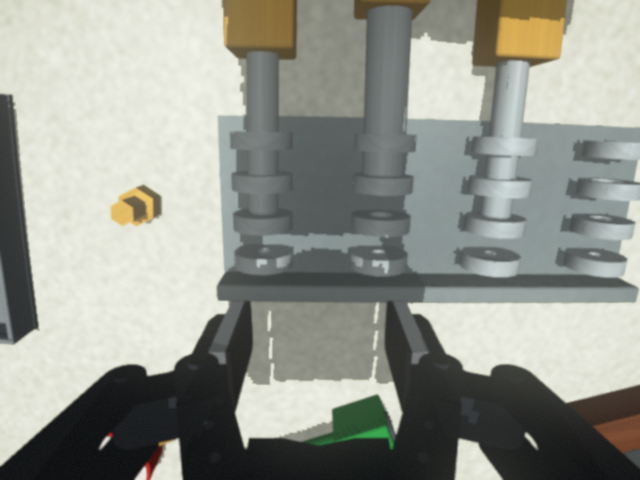

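View pics/w25a.png

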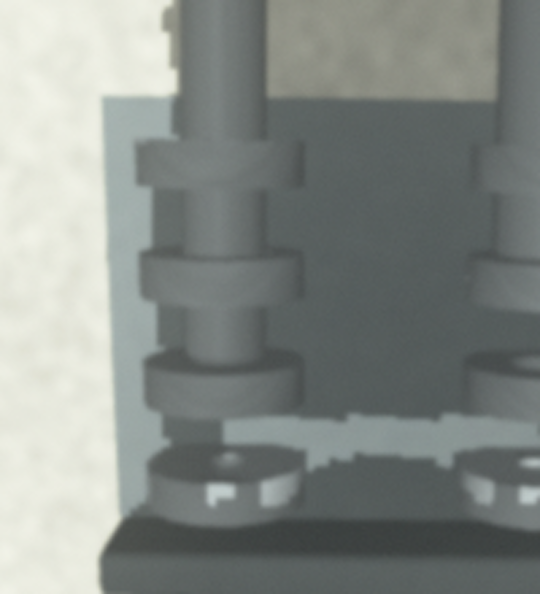

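>>> step_arm(commands=[[-0.04,0.04,0,0],[-0.08,0.08,0,0],[-0.09,0.12,-0.04,0],[-0.09,0.16,-0.08,0],[-0.09,0.2,-0.12,0],[-0.09,0.22,-0.16,0],[-0.09,0.22,-0.2,0],[-0.09,0.22,-0.25,0]])

```text
t: 52.72
tcp_pos: [0.4783, -0.0248, 0.2206]
tool_rot: [-0.503, 0.489, 0.537, 0.468]
force: [-0.2, 0.2, 0.6]
finger_gap: 0.611
```

>>> step_arm(commands=[[0,0,-0.06,0],[0,0,-0.06,0],[0,0,-0.06,0]])

```text
t: 52.97
tcp_pos: [0.4828, -0.0885, 0.2198]
tool_rot: [-0.503, 0.491, 0.535, 0.469]
force: [0.4, -0.5, 0.7]
finger_gap: 0.61
```

Run:
```python
from h import *
yaw=.0665; ex=np.array([np.cos(yaw),np.sin(yaw)]);ey=np.array([-ex[1],ex[0]]); o=np.array([.59672625,.25341496])
p,im=snap('top'); save(im,'t26')
for c,a,r in spindles(p,im):
    X=toplane(p,c,.038)[:2]; Y=X-o
    if a>200: print(c.round(1),a,X.round(4),'lane frame',(Y@ex).round(4),(Y@ey).round(4))
p,im=snap('scene'); save(im,'s26')
print(telemetry.sense()['tcp_pos'])
```

```text
[375.4 203.6] 315 [ 0.6429 -0.2083] lane frame 0.0154 -0.4638
[318.6 205.5] 229 [ 0.6428 -0.0798] lane frame 0.0238 -0.3355
[222.8 254.1] 298 [0.5386 0.1388] lane frame -0.0656 -0.1105
[157.1 259.8] 302 [0.5303 0.2869] lane frame -0.0641 0.0378
[191.5 267.9] 299 [0.5097 0.2095] lane frame -0.0897 -0.038
[537.7 296.5] 454 [ 0.4242 -0.5544] lane frame -0.2259 -0.7946
[ 0.48211422 -0.08472502  0.2195019 ]
```

View pics/s26.png

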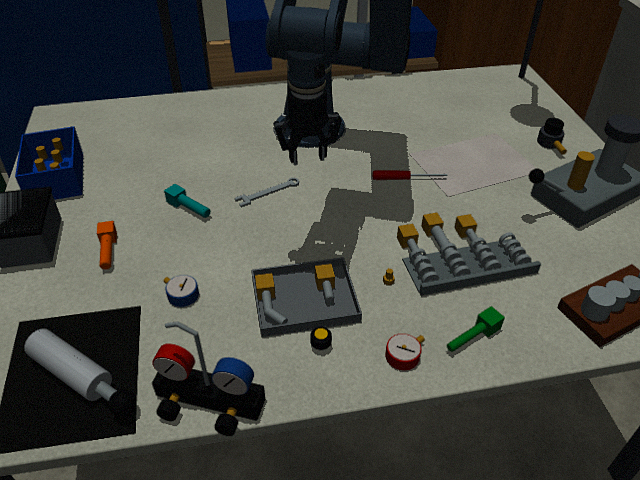

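View pics/t26.png

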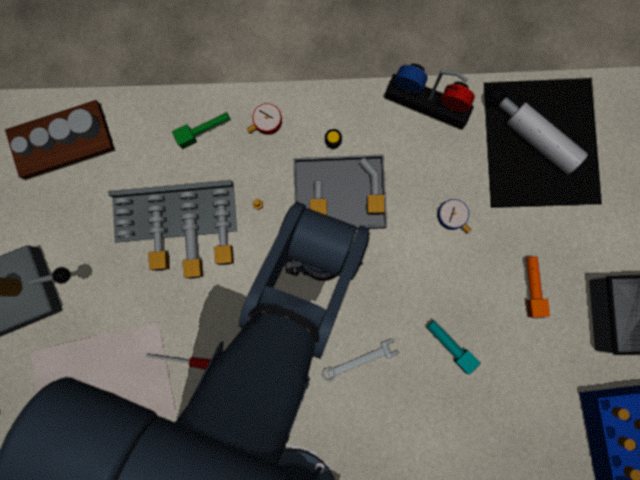

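```bash
python3 -c "
from station import manip
print(manip.sign_off())"
```

```text
the job is handed in; nothing more can be done
None
```

I sorted all five spindles on the bench and handed the job in at about 53 s; no verdict came back.

- **Scrap:** The short and the bent spindle lie flat inside the grey tray. The bent one shifted about 3 cm in there while the arm was elsewhere, and the last pictures show it still inside, against a wall.
- **Gauge:** The three straight, full-length spindles each sit in their own lane.
  - The thickest (about 26 mm) is stopped by the second ring.
  - The two thinner ones (about 19 mm) are stopped by the third ring.
- **Last checks:** Each spindle was pushed until the force rose to about 8–10 N, and the block positions in the top view agree with the expected stops to about 1–1.5 mm.
- **One that disagreed:** The spindle in the lane nearest the tray first sat about 2 mm off-centre at its nose. A first re-grip and push did not mend it. The second moved it about 0.7 mm further in, and the wrist picture then showed the nose centred at its ring. It still reads about 0.5–1 mm short of the others, which is within what the cameras can tell.
- **Left alone:** I saw nothing else on the bench moved. The lane furthest from the tray is empty.

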